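# Put the stray tea goods back in their trays

## Robot

A 7-joint arm with a two-finger parallel gripper is mounted at the origin on the work surface. World frame = base frame: x ahead of the robot, y to its left, z up, the work surface at z = 0. Lengths are in m, angles in rad, forces in N, time in s.
With the tool pointing down it reaches from about 0.4 to 0.85 m from the base axis. Payload 10.4 kg.
Tool frame: the origin (TCP) lies at the very end of the fingers, on their centre line; the grasp point (between the pads) lies 19 mm behind it; z points along the fingers, y is the direction in which the jaws open and shut (so a half turn about z gives the same grasp; the last joint's range is limited). The gripper opens to 85 mm and grips with 20 to 120 N. Pads are 22 mm wide; open, the fingers measure 114 mm over their backs; the gripper's body (76 mm by 85 mm) begins 54 mm behind the grasp point. The pads swing forward as they close: fully open they stand 13 mm farther back than shut.
Start: joints at [1.288, 0.332, -0.065, 1.46, 0.022, 1.35, -0.088], TCP at [0.161, -0.604, 0.231] pointing down, gripper open.
Joint ranges: [-2.6, 2.6], [-0.5, 2.12], [-1.47, 1.34], [0.16, 2.42], [-1.27, 4.41], [0.06, 2.06], [-2.6, 2.6]. Speed limits (rad/s): [2.22, 2.22, 2.79, 2.79, 3.14, 3.14, 3.14].

## Interface

Orientations are given as a unit quaternion [x, y, z, w].
In Python, from workcell import get_obs, camera, camera_info, hand_in gives the robot as it stands.
- The arm moves only by the tool move_arm, never from a script. Its argument "moves" is a list of rows, each a list of 3 entries, a list of its own where there are three numbers: the shift along the tool's x, y, z in units of 25 mm (1.0 is 25 mm), then the turn, a rotation vector about the tool's x, y, z in degrees, then the opening, from 0 (shut) to 1 (fully open). A call has 1 to 5 rows; each row shifts and turns the commanded pose from where the row before left it, along the tool's axes as they then stand; what a row does not reach is not made up. A row lasts 1/8 s, in which the tool goes at most 62.5 mm and 10.7 degrees, less where a joint would pass 70% of its speed; a pose out of reach is approached as far as the arm can. A call is refused whole if a number of a shift passes 1 or a number of a turn 10.7, either way. A call with a gripper value outside its range is refused whole. The fingers move at their own pace and stop on an object; "squeeze" is the grip in N (left out, the last holds). Time passes only in rows, so rows that do not move let the fingers close. It gives the time, the measured TCP pose, the force and the opening at its end, in the units of the state.
- get_obs(): the state, without advancing time (a new reading comes with each control period).
- camera(name): name is "scene" or "side" or "wrist"; returns the picture (420x560x3 uint8, red, green, blue); there is no depth.
- camera_info(name): a dict with "fx", "fy", "cx", "cy" (pixels), "D" ([k1, k2, p1, p2, k3] as OpenCV has them; the pictures are not rectified), "origin" and "rotation" of the camera in the world. Camera axes: x right, y down, z forward; pixel columns grow to the right and rows downward; lengths in m; the calibration is good to about 2 mm. A picture is of the moment at which its call begins: read the wrist's pose just before it. camera_info takes no time and is no camera call; for the wrist camera it gives the pose at the moment of the call.
- hand_in(): hands the job in, once; it reports no verdict.
The state is a dict: "clock": time; "joint_pos": joint angles; "joint_velocities": joint speeds; "tau": joint torques, N m; "position": TCP position; "ee_rot": TCP orientation; "ft_force": force on the tool from outside, world axes, zero at the start; "torque": the same for the moment, N m; "grip_width": opening from 0.0 (shut) to 1.0 (fully open).
Only numpy, scipy, OpenCV 4.12 (cv2) and the standard library are available. Lean on these libraries where they do the work, as an engineer would, in place of code of your own. Each camera call takes 0.05 s, during which the arm holds its last target. There are 200 camera calls.

## Task

Put the stray goods on the tea counter back with their kind: stand both loose cartons upright in the tray that already holds a carton, in one straight row with it, squared up and facing the same way; put the large round tin flat in the tray that already holds a tin and stack the small tin centrally on top of that large tin you brought; and lay the scoop, bowl upright, flat in the long narrow tray and lengthwise along its middle. Leave the carton and the tin that are already in the trays where they stand.

Things in the scene. Friction and masses are not known exactly. Their poses are not given: they have to be found in the camera images.
- carton_tall: Tall rigid kraft-cardboard tea carton, 34 x 56 x 88 mm high, white label on both wide faces. Origin: centre of its underside; own x along the 34, y along the 56, z up. Stands loose on the counter, x within 0.5 rad of straight away from the robot. 55 to 155 g.
- carton_short: Short rigid kraft-cardboard tea carton, like the tall one but 34 x 56 x 62 mm high. Origin: centre of its underside; own x along the 34, y along the 56, z up. Stands loose on the counter, x within 0.5 rad of straight away from the robot. 55 to 155 g.
- tin_large: Large round flat aluminium tin, white paper disc on its lid: 60 mm diameter, 30 high, flat top. Loose on the counter, lid up. Origin: centre of its underside, z up. 80 to 170 g.
- tin_small: Small round flat aluminium tin, same make: 46 mm diameter, 24 high, flat top. Loose on the counter, lid up. Origin: centre of its underside, z up. 45 to 100 g.
- scoop: Tea scoop lying level, 142 mm long: open steel bowl, 44 diameter, 25 high, flat base, centred at own x = +45; straight level wooden handle 14 wide, 10 thick (10 to 20 above the underside), from the bowl to x = -75. Origin: mid-length, level of the underside; x runs from handle to bowl, within 0.5 rad of away from the robot. Balances at about x = +36. 40 to 85 g.
- tray_cartons: The tray that holds a kraft carton. Fixed shallow wooden tray, 180 mm long (own x) x 120 wide (own y) x 14 high; floor 6 thick, rim 6 wide and 8 above the floor. Origin: centre of its underside. Own x points away from the robot within 0.2 rad. That carton stands near its far end; the free places of the row are at own x about 0 and -52 mm.
- tray_tins: The tray that holds a round tin. Fixed shallow wooden tray, 180 mm long (own x) x 120 wide (own y) x 14 high; floor 6 thick, rim 6 wide and 8 above the floor. Origin: centre of its underside. Own x points away from the robot within 0.2 rad. That tin is in its far half; the near half, around own x = -43 mm, is free.
- tray_scoops: The long narrow empty tray, for scoops. Fixed shallow wooden tray, 190 mm long (own x) x 80 wide (own y) x 14 high; floor 6 thick, rim 6 wide and 8 above the floor. Origin: centre of its underside. Own x points away from the robot within 0.2 rad.
- stock_carton: The carton already standing loose in the cartons' tray, kraft cardboard, 34 x 56 x 76 mm high, at the tray's own x about +52 mm and square with it; axes as the other cartons. Origin: centre of its underside. To be left where it is.
- stock_tin: The tin already standing loose in the tins' tray, same as the large tin (60 mm diameter, 30 high), at the tray's own x about +43 mm. Origin: centre of its underside. To be left where it is.
Things that resemble listed ones, but are neither listed nor needed, are in the scene too. What is shaped like the tray_cartons but green or white is not meant.

How it is judged:
By the outcome, as a careful person would: the job done as asked, in the order asked, and still so for the second after the job is handed in, with the robot touching nothing.
It also fails if it takes over 128 s, if anything falls off the work surface, if the arm or the gripper's body presses on something with over 40 N, if the wrist force passes 120 N, or if a joint passes its speed limit or range.

## Working session

There is one attempt and no reset: what is moved stays moved. The work goes in short steps, Python scripts to look and compute and a tool call to move; the robot and the scene stay as the last step left them, time stands still between calls to the robot, and variables do not carry over. Pictures are saved under pics/ and viewed, about 12 in all and at most 16, crops included, and the job is handed in when it is done.

Besides the shell and the picture viewer there is one more tool, called after "Request:" as a command line: name --argument value ..., lists and objects as JSON in quotes. move_arm: Moves the arm, as the interface text tells. Its arguments: {"type":"object","properties":{"moves":{"type":"array","items":{"type":"array"}},"squeeze":{"type":"number"}},"required":["moves"]}

```bash
mkdir -p pics; ls; python3 - <<'E'
from workcell import *
import cv2
o=get_obs();print(o['position'],o['ee_rot'],o['clock'],o['grip_width'])
a=[]
for n in ['scene','side','wrist']:
    i=camera_info(n);print(n,i)
    im=camera(n);cv2.imwrite(f'pics/{n}0.png',im[:,:,::-1])
E
```

```text
pics
[ 0.16042319 -0.60365674  0.23051166] [ 9.91573503e-01  1.29543260e-01 -1.40482051e-04 -7.16078615e-04] 0.0 0.9996130732840086
scene {'fx': 520.2113968102078, 'fy': 520.2113968102078, 'cx': 272.0219302204005, 'cy': 209.4532163468215, 'D': array([0.0397366, 0.       , 0.       , 0.       , 0.       ]), 'origin': array([ 1.13433213, -0.49110505,  1.01320632]), 'rotation': array([ 0.8156269 ,  0.47096242, -0.16629171, -0.29205177])}
side {'fx': 445.61250142393067, 'fy': 445.61250142393067, 'cx': 286.51946004931085, 'cy': 204.49868827776038, 'D': array([-0.10971789,  0.        ,  0.        ,  0.        ,  0.        ]), 'origin': array([ 0.42904447, -1.2122064 ,  0.77819788]), 'rotation': array([ 0.88152033, -0.02451032,  0.00899989, -0.47142355])}
wrist {'fx': 309.3251070805216, 'fy': 309.3251070805216, 'cx': 275.2214128754615, 'cy': 213.5074095940766, 'D': array([-0.02915024,  0.        ,  0.        ,  0.        ,  0.        ]), 'origin': array([ 0.23146595, -0.58383267,  0.3733178 ]), 'rotation': array([ 0.78413245, -0.60333198, -0.08904006,  0.11488555])}
```

View pics/scene0.png

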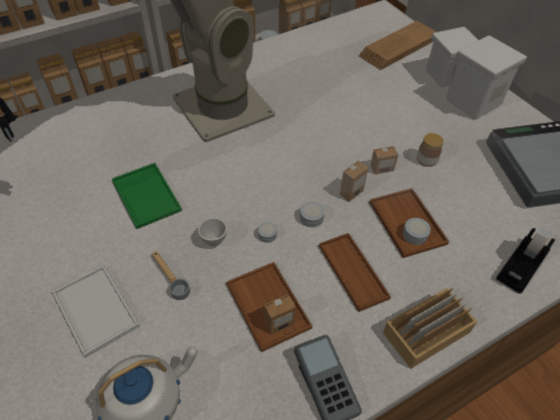

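View pics/side0.png

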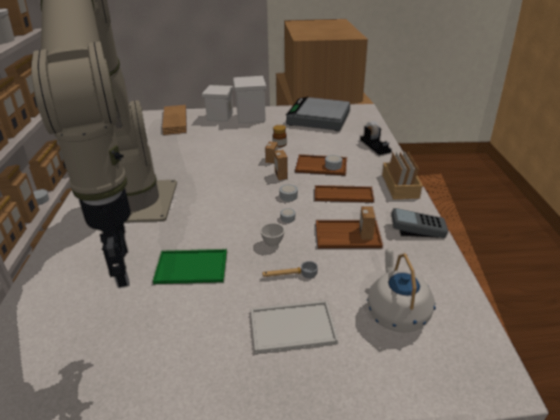

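The scene view shows these items:
- **Loose goods:** tall carton (354,181), short carton (385,160), large tin (312,214), small tin (267,232) and scoop (170,278).
- **Trays:** cartons' tray (270,305), scoop tray (354,271) and tins' tray (408,222).
- **Lookalikes:** cup (212,233), jar (430,150), and the green (147,195) and white (95,310) trays.

I'll take one enlarged crop to confirm these, and get rough positions.

```bash
cat > h.py <<'E'
from workcell import *
import numpy as np, cv2
from scipy.spatial.transform import Rotation as R
def ray(i,uv):
    K=np.array([[i['fx'],0,i['cx']],[0,i['fy'],i['cy']],[0,0,1]])
    p=cv2.undistortPoints(np.array(uv,float).reshape(-1,1,2),K,i['D']).reshape(-1,2)
    return R.from_quat(i['rotation']).apply(np.c_[p,np.ones(len(p))])
def cast(i,uv,z):
    d=ray(i,uv);o=i['origin'];return o+d*((z-o[2])/d[:,2])[:,None]
def proj(i,P):
    K=np.array([[i['fx'],0,i['cx']],[0,i['fy'],i['cy']],[0,0,1]])
    r=R.from_quat(i['rotation']).inv();q=r.apply(np.array(P,float).reshape(-1,3)-i['origin'])
    return cv2.projectPoints(q,np.zeros(3),np.zeros(3),K,i['D'])[0].reshape(-1,2)
def st():
    o=get_obs();r=R.from_quat(o['ee_rot']);print('t',o['clock'],'p',o['position'].round(4),'yawx',np.degrees(np.arctan2(*r.as_matrix()[[1,0],0])).round(2),'tilt',r.as_matrix()[:,2].round(3),'g',round(o['grip_width'],3),'F',o['ft_force'].round(1));return o,r
def comps(m,lo=30):
    n,l,s,c=cv2.connectedComponentsWithStats(m.astype(np.uint8))
    return [(k,s[k],c[k],l==k) for k in range(1,n) if s[k][4]>=lo]
E
python3 - <<'E'
from h import *
im=cv2.imread('pics/scene0.png');i=camera_info('scene')
cv2.imwrite('pics/c1.png',cv2.resize(im[135:360,145:450],None,fx=2.6,fy=2.6,interpolation=cv2.INTER_CUBIC))
hsv=cv2.cvtColor(im,cv2.COLOR_BGR2HSV)
pts={'tall top':(355,168,.088),'short top':(384,151,.062),'tinL':(313,210,.03),'tinS':(267,229,.024),'bowl':(180,287,.025),'handle end':(154,255,.02)}
for k,(u,v,z) in pts.items(): print(k,cast(i,[(u,v)],z)[0].round(3))
m=(hsv[...,0]<14)&(hsv[...,1]>120)
m[:150]=0
for k,s,c,l in comps(m,400):
    cnt=max(cv2.findContours(l.astype(np.uint8),0,2)[0],key=cv2.contourArea)
    h=cv2.convexHull(cnt); q=cv2.approxPolyDP(h,0.04*cv2.arcLength(h,True),True).reshape(-1,2)
    w=cast(i,q+0.0,.014);print(s,q.tolist(),w[:,:2].round(3).tolist())
E
```

```text
tall top [0.469 0.134 0.088]
short top [0.438 0.252 0.062]
tinL [0.492 0.001 0.03 ]
tinS [ 0.482 -0.123  0.024]
bowl [ 0.526 -0.366  0.025]
handle end [ 0.415 -0.383  0.02 ]
[ 371  190   77   67 2279] [[406, 190], [447, 243], [402, 255], [371, 200]] [[0.544, 0.251], [0.722, 0.227], [0.697, 0.114], [0.527, 0.153]]
[ 320  234   70   77 2538] [[321, 243], [348, 234], [389, 298], [358, 310]] [[0.575, -0.029], [0.585, 0.041], [0.771, 0.018], [0.761, -0.058]]
[ 227  263   84   88 3152] [[273, 263], [310, 327], [261, 350], [227, 282]] [[0.567, -0.156], [0.743, -0.169], [0.736, -0.282], [0.56, -0.27]]
[ 445  340  115   80 4510] [[559, 340], [559, 419], [445, 419]] [[1.018, 0.257], [1.125, 0.13], [1.023, -0.052]]
```

View pics/c1.png

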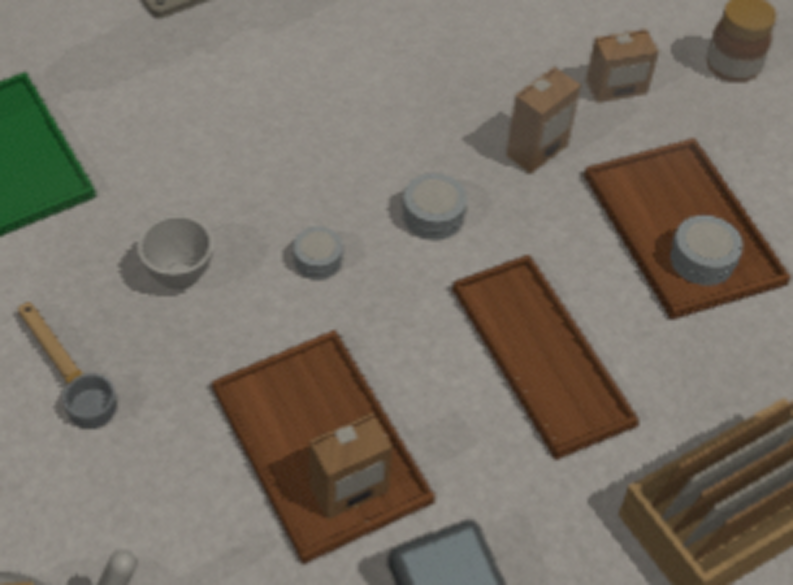

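The crop confirms it. The two kraft cartons are loose at (354,181) and (385,160), and the jar has no carton shape. The two flat tins with paper discs are at (312,214) and (267,232), while the cup is an open bowl. The steel-and-wood scoop is at (170,278). The three brown trays are the ones meant. I'm moving to the cartons now.

Request:
move_arm --moves '[[[1, -0.53, 0], [0, 0, 0], 1], [[1, -0.53, 0], [0, 0, 0], 1], [[1, -0.53, 0], [0, 0, 0], 1], [[1, -0.53, 0], [0, 0, 0], 1], [[1, -0.53, 0], [0, 0, 0], 1]]'

```text
clock: 0.78
position: [0.2649, -0.5071, 0.2311]
ee_rot: [0.992, 0.13, -0.0, -0.0]
ft_force: [0.8, -1.1, -0.5]
grip_width: 0.997
```

Request:
move_arm --moves '[[[1, -0.53, 0], [0, 0, 0], 1], [[1, -0.53, 0], [0, 0, 0], 1], [[1, -0.53, 0], [0, 0, 0], 1], [[1, -0.53, 0], [0, 0, 0], 1], [[1, -0.53, 0], [0, 0, 0], 1]]'

```text
clock: 1.4
position: [0.3687, -0.411, 0.2311]
ee_rot: [0.992, 0.13, -0.0, -0.0]
ft_force: [0.1, 0.1, -0.2]
grip_width: 1.001
```

Request:
move_arm --moves '[[[1, -0.53, 0], [0, 0, 0], 1], [[1, -0.53, 0], [0, 0, 0], 1], [[1, -0.53, 0], [0, 0, 0], 1], [[0.26, -0.97, 0], [0, 0, 0], 1], [[0.26, -0.97, 0], [0, 0, 0], 1]]'

```text
clock: 2.02
position: [0.4304, -0.3027, 0.231]
ee_rot: [0.992, 0.13, -0.0, -0.0]
ft_force: [0.0, -0.1, 0.5]
grip_width: 1.001
```

Request:
move_arm --moves '[[[0.26, -0.97, 0], [0, 0, 0], 1], [[0.26, -0.97, 0], [0, 0, 0], 1], [[0.26, -0.97, 0], [0, 0, 0], 1], [[0.26, -0.97, 0], [0, 0, 0], 1], [[0.26, -0.97, 0], [0, 0, 0], 1]]'

```text
clock: 2.65
position: [0.4305, -0.1768, 0.2314]
ee_rot: [0.992, 0.13, 0.0, 0.0]
ft_force: [-0.3, 0.1, -0.4]
grip_width: 1.0
```

Request:
move_arm --moves '[[[0.26, -0.97, 0], [0, 0, 0], 1], [[0.26, -0.97, 0], [0, 0, 0], 1], [[0.26, -0.97, 0], [0, 0, 0], 1], [[0.26, -0.97, 0], [0, 0, 0], 1], [[0.26, -0.97, 0], [0, 0, 0], 1]]'

```text
clock: 3.28
position: [0.4306, -0.0514, 0.2314]
ee_rot: [0.992, 0.129, 0.0, 0.0]
ft_force: [0.6, 0.1, 0.0]
grip_width: 1.002
```

Request:
move_arm --moves '[[[0.26, -0.97, 0], [0, 0, 0], 1], [[0.26, -0.97, 0], [0, 0, 0], 1], [[0.26, -0.97, 0], [0, 0, 0], 1], [[0, 0, 0], [0, 0, 7.5], 1], [[0, 0, 0], [0, 0, 7.4], 1]]'

```text
clock: 3.9
position: [0.4307, 0.0233, 0.2313]
ee_rot: [1.0, -0.002, 0.0, 0.0]
ft_force: [-0.1, 0.3, -0.5]
grip_width: 1.001
```

```bash
python3 - <<'E'
from h import *
st();i=camera_info('wrist');print(i['origin'],R.from_quat(i['rotation']).as_matrix().round(3).tolist());cv2.imwrite('pics/w1.png',camera('wrist')[:,:,::-1])
i=camera_info('scene')
E
```

```text
t 3.9 p [0.4307 0.0233 0.2313] yawx -0.22 tilt [ 0.    -0.001 -1.   ] g 1.001 F [-0.1  0.3 -0.5]
[0.50407425 0.02447249 0.37404181] [[-0.005, -0.958, -0.287], [-1.0, 0.005, 0.0], [0.001, 0.287, -0.958]]
```

View pics/w1.png

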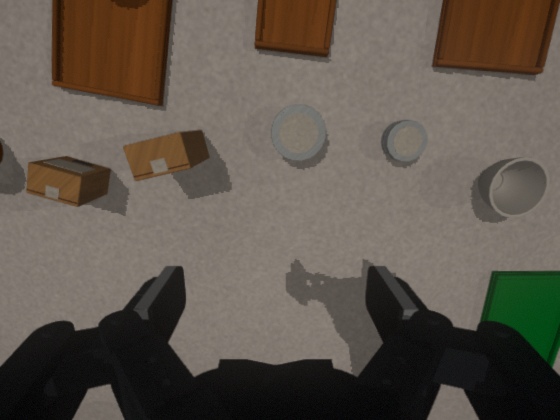

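The wrist view shows the tall carton's top at (158,157), the short carton's top at (60,190), the large tin at (298,133) and the small tin at (406,141). Next I'll measure the top faces by brightness, and the tins.

```bash
cat >> h.py <<'E'
def topface(im,i,box,z,vmin,sat=70):
    x0,y0,x1,y1=box;h=cv2.cvtColor(im,cv2.COLOR_BGR2HSV)
    m=((h[...,0]<25)&(h[...,1]>sat)&(h[...,2]>vmin)).astype(np.uint8);k=np.zeros_like(m);k[y0:y1,x0:x1]=1;m*=k
    m=cv2.morphologyEx(m,cv2.MORPH_CLOSE,np.ones((9,9)))
    c=max(cv2.findContours(m,0,2)[0],key=cv2.contourArea).reshape(-1,2)
    w=cast(i,c+0.0,z)[:,:2]
    (cx,cy),(a,b),t=cv2.minAreaRect((w*1000).astype(np.float32))
    return (cx,cy),(a,b),t,cv2.boundingRect(c)
E
python3 - <<'E'
from h import *
im=cv2.imread('pics/w1.png');i=camera_info('wrist')
h=cv2.cvtColor(im,cv2.COLOR_BGR2HSV)
print(h[150,130:215:4].tolist());print(h[175:210:3,70].tolist(), h[185,20:115:5].tolist())
for v in (110,125,140):
    for box,z in (((115,120,215,190),.088),((20,150,115,212),.062)):
        try: print(v,topface(im,i,box,z,v))
        except Exception as e: print(e)
cv2.imwrite('pics/c2.png',cv2.resize(im[115:220,15:225],None,fx=3.8,fy=3.8,interpolation=cv2.INTER_CUBIC))
E
```

```text
[[15, 152, 116], [15, 155, 115], [15, 152, 111], [15, 147, 111], [15, 148, 114], [15, 149, 116], [16, 152, 109], [15, 152, 111], [16, 150, 114], [15, 151, 113], [15, 149, 116], [15, 151, 113], [15, 155, 112], [15, 149, 118], [14, 132, 62], [15, 136, 58], [13, 132, 58], [15, 134, 59], [16, 134, 61], [14, 125, 59], [14, 37, 89], [16, 32, 87]]
[[15, 154, 109], [15, 150, 107], [15, 153, 105], [15, 151, 113], [16, 151, 113], [16, 148, 119], [15, 149, 116], [15, 147, 113], [15, 147, 106], [15, 150, 90], [14, 51, 116], [14, 33, 130]] [[16, 36, 79], [14, 37, 118], [15, 153, 112], [15, 149, 113], [15, 153, 112], [16, 122, 113], [16, 137, 108], [15, 151, 110], [16, 151, 113], [14, 150, 104], [15, 153, 113], [15, 148, 119], [15, 147, 78], [14, 138, 59], [14, 134, 59], [15, 146, 56], [16, 144, 53], [16, 132, 56], [13, 36, 85]]
110 ((474.5668029785156, 133.8819580078125), (32.52691650390625, 54.10732650756836), 12.135275840759277, (123, 132, 66, 48))
110 ((444.2900390625, 256.1396789550781), (54.05762481689453, 31.63542366027832), 71.9708480834961, (26, 166, 54, 37))
max() iterable argument is empty
max() iterable argument is empty
max() iterable argument is empty
max() iterable argument is empty
```

View pics/c2.png

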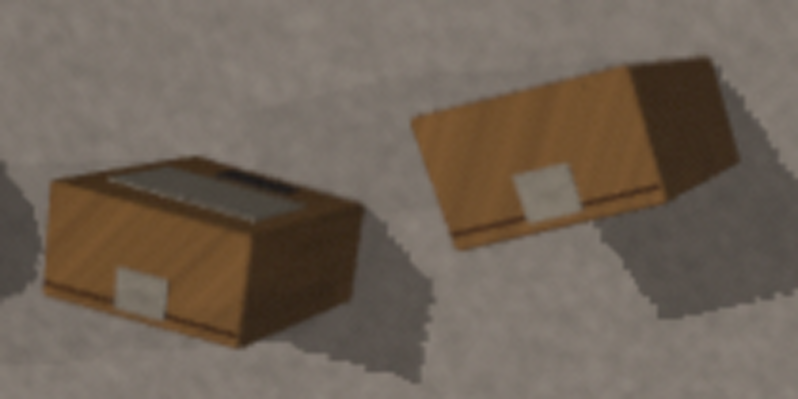

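Both top faces come out at about 32×54 mm, against 34×56 given, so they fit. The tall one is at (475,134) with yaw +12°, the short one at (444,256) with yaw −18°. I'll take the short carton first. Before that I'll work out the jar's clearance and the move.

```bash
cat >> h.py <<'E'
def goto(x,y,z,yaw,p0=None,yaw0=None,o=None):
    "shift in tool units, from current (measured), before turning; and z-turn"
    o=get_obs();r=R.from_quat(o['ee_rot']);d=r.inv().apply(np.array([x,y,z])-o['position'])/.025
    m=r.as_matrix();yw=np.degrees(np.arctan2(m[1,0],m[0,0]))
    print('t',round(o['clock'],2),'p',o['position'].round(4),'yaw',yw.round(2),'-> units',d.round(2),'turn z',round(yw-yaw,2))
E
python3 - <<'E'
from h import *
i=camera_info('scene');print(cast(i,[(429,162)],0),cast(i,[(432,140)],.05))
goto(.4443,.2561,.2313,-18)
goto(.4443,.2561,.059-.038,-18)
E
```

```text
[[0.48752093 0.37979463 0.        ]] [[0.46009723 0.39830013 0.05      ]]
t 3.95 p [0.4307 0.0231 0.2313] yaw -0.6 -> units [ 0.45 -9.32 -0.01] turn z 17.4
t 3.95 p [0.4307 0.0231 0.2313] yaw -0.6 -> units [ 0.44 -9.33  8.4 ] turn z 17.4
```

Request:
move_arm --moves '[[[0.05, -0.93, 0], [0, 0, 0], 1], [[0.05, -0.93, 0], [0, 0, 0], 1], [[0.05, -0.93, 0], [0, 0, 0], 1], [[0.05, -0.93, 0], [0, 0, 0], 1], [[0.05, -0.93, 0], [0, 0, 0], 1]]'

```text
clock: 4.58
position: [0.437, 0.1398, 0.2313]
ee_rot: [1.0, 0.001, 0.0, 0.0]
ft_force: [0.2, 1.1, -0.1]
grip_width: 1.001
```

Request:
move_arm --moves '[[[0.04, -0.93, 0], [0, 0, 0], 1], [[0.04, -0.93, 0], [0, 0, 0], 1], [[0.04, -0.93, 0], [0, 0, 0], 1], [[0.04, -0.93, 0], [0, 0, 0], 1], [[0.04, -0.93, 0], [0, 0, 0], 1]]'

```text
clock: 5.2
position: [0.442, 0.2559, 0.2313]
ee_rot: [1.0, 0.001, 0.0, 0.0]
ft_force: [0.5, -0.9, -0.0]
grip_width: 0.999
```

Request:
move_arm --moves '[[[0, 0, 0], [0, 0, 9], 1], [[0, 0, 0], [0, 0, 9], 1], [[0, 0, 1], [0, 0, 0], 1], [[0, 0, 1], [0, 0, 0], 1], [[0, 0, 1], [0, 0, 0], 1]]'

```text
clock: 5.82
position: [0.4421, 0.2551, 0.1556]
ee_rot: [0.988, -0.156, 0.0, 0.0]
ft_force: [-0.2, 0.3, -0.1]
grip_width: 0.996
```

```bash
python3 - <<'E'
from h import *
st();i=camera_info('wrist');cv2.imwrite('pics/w2.png',camera('wrist')[:,:,::-1])
im=cv2.imread('pics/w2.png')
c=proj(i,[.4443,.2561,.062])[0];print('expected px',c)
x,y=c.astype(int)
for v in (85,95,105): print(topface(im,i,(max(x-90,0),max(y-60,0),x+90,y+60),.062,v))
goto(.4443,.2561,.021,-18)
E
```

```text
t 5.825 p [0.4421 0.2551 0.1556] yawx -17.91 tilt [ 0. -0. -1.] g 0.996 F [-0.2  0.3 -0.1]
expected px [274.65633129 213.93893282]
((447.8389892578125, 254.1888427734375), (56.0374641418457, 43.75183868408203), 72.03689575195312, (240, 182, 71, 54))
((445.5873107910156, 254.9188690185547), (56.0374641418457, 39.01762390136719), 72.03689575195312, (240, 188, 71, 48))
((442.9290466308594, 255.9808349609375), (55.3558464050293, 33.39190673828125), 72.70503234863281, (240, 195, 71, 41))
t 5.88 p [0.4407 0.2541 0.1525] yaw -17.9 -> units [ 0.13 -0.13  5.26] turn z 0.1
```

View pics/w2.png

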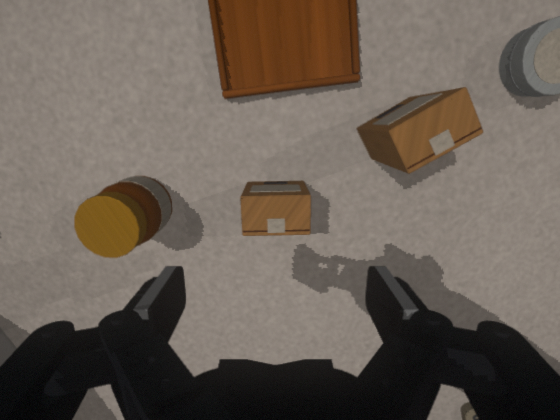

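The short carton sits square under the gripper at (276,214), the jar is clear at (110,225), and the yaw is right. Descend and grip.

Request:
move_arm --moves '[[[0.05, -0.05, 1], [0, 0, 0], 1], [[0, 0, 1], [0, 0, 0], 1], [[0, 0, 1], [0, 0, 0], 1], [[0, 0, 1], [0, 0, 0], 1], [[0, 0, 1], [0, 0, 0], 1]]'

```text
clock: 6.5
position: [0.444, 0.2562, 0.0312]
ee_rot: [0.988, -0.156, 0.0, -0.0]
ft_force: [0.1, 0.7, -0.4]
grip_width: 1.002
```

Request:
move_arm --moves '[[[0, 0, 0.25], [0, 0, 0], 1], [[0, 0, 0], [0, 0, 0], 0.5], [[0, 0, 0], [0, 0, 0], 0.5], [[0, 0, 0], [0, 0, 0], 0.5], [[0, 0, 0], [0, 0, 0], 0.5]]' --squeeze 40

```text
clock: 7.12
position: [0.4449, 0.2563, 0.0263]
ee_rot: [0.988, -0.157, 0.001, -0.001]
ft_force: [-0.7, 0.2, 7.5]
grip_width: 0.649
```

Request:
move_arm --moves '[[[0, 0, 0], [0, 0, 0], 0.5], [[0, 0, 0], [0, 0, 0], 0.5]]'

```text
clock: 7.38
position: [0.4449, 0.2563, 0.0263]
ee_rot: [0.988, -0.157, 0.001, -0.001]
ft_force: [-1.7, -0.3, 7.0]
grip_width: 0.65
```

Request:
move_arm --moves '[[[0, 0, -0.5], [0, 0, 0], 0.5], [[0, 0, -1], [0, 0, 0], 0.5], [[0, 0, -1], [0, 0, 0], 0.5], [[0, 0, -1], [0, 0, 0], 0.5], [[0, 0, -1], [0, 0, 0], 0.5]]'

```text
clock: 8.0
position: [0.444, 0.2557, 0.1392]
ee_rot: [0.988, -0.157, 0.0, -0.0]
ft_force: [-0.9, 0.1, -1.0]
grip_width: 0.65
```

Request:
move_arm --moves '[[[0, 0, -1], [0, 0, 0], 0.5], [[0, 0, -1], [0, 0, 0], 0.5], [[0, 0, -1], [0, 0, -7], 0.5], [[0, 0, 0], [0, 0, -7], 0.5], [[0.5, 0.98, 0], [0, 0, 0], 0.5]]'

```text
clock: 8.62
position: [0.4541, 0.232, 0.2138]
ee_rot: [0.999, -0.032, 0.0, -0.001]
ft_force: [1.1, -0.3, -0.3]
grip_width: 0.649
```

Request:
move_arm --moves '[[[0.5, 0.98, 0], [0, 0, 0], 0.5], [[0.5, 0.98, 0], [0, 0, 0], 0.5], [[0.5, 0.98, 0], [0, 0, 0], 0.5], [[0.5, 0.98, 0], [0, 0, 0], 0.5], [[0.5, 0.98, 0], [0, 0, 0], 0.5]]'

```text
clock: 9.25
position: [0.5087, 0.103, 0.2134]
ee_rot: [0.999, -0.035, 0.0, -0.0]
ft_force: [0.6, -0.5, -1.8]
grip_width: 0.645
```

Request:
move_arm --moves '[[[0.5, 0.98, 0], [0, 0, 0], 0.5], [[0.5, 0.98, 0], [0, 0, 0], 0.5], [[0.5, 0.98, 0], [0, 0, 0], 0.5], [[0.5, 0.98, 0], [0, 0, 0], 0.5], [[0.5, 0.98, 0], [0, 0, 0], 0.5]]'

```text
clock: 9.88
position: [0.5625, -0.0234, 0.2134]
ee_rot: [0.999, -0.035, 0.0, -0.0]
ft_force: [1.1, -0.1, -0.2]
grip_width: 0.65
```

Request:
move_arm --moves '[[[0.5, 0.98, 0], [0, 0, 0], 0.5], [[0.5, 0.98, 0], [0, 0, 0], 0.5], [[0.5, 0.98, 0], [0, 0, 0], 0.5], [[0.5, 0.98, 0], [0, 0, 0], 0.5], [[0.5, 0.98, 0], [0, 0, 0], 0.5]]'

```text
clock: 10.5
position: [0.6162, -0.15, 0.2134]
ee_rot: [0.999, -0.035, 0.0, -0.0]
ft_force: [0.3, 0.0, -1.1]
grip_width: 0.647
```

```bash
python3 - <<'E'
from h import *
st();cv2.imwrite('pics/w3.png',camera('wrist')[:,:,::-1])
E
```

```text
t 10.5 p [ 0.6162 -0.15    0.2134] yawx -4.0 tilt [ 0.  0. -1.] g 0.647 F [ 0.3  0.  -1.1]
```

View pics/w3.png

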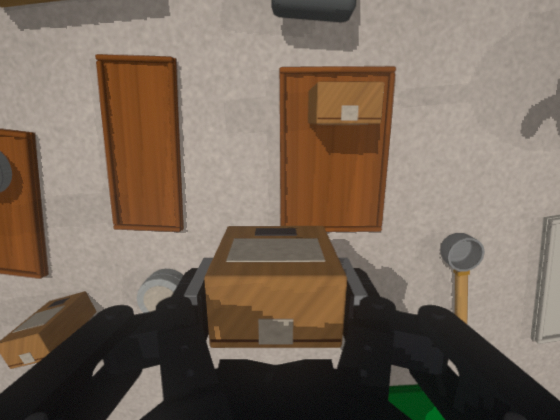

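The carton hangs level in the grip. The cartons' tray spans (280–395, 68–232) with the stock carton's top at (347,102), and the scoop tray spans (97–185, 56–231). Measuring both, and the stock carton.

```bash
cat >> h.py <<'E'
def traycorners(im,i,box,z=.014):
    "corners via line fits to hull sides of the brown region"
    x0,y0,x1,y1=box;h=cv2.cvtColor(im,cv2.COLOR_BGR2HSV)
    m=((h[...,0]<16)&(h[...,1]>110)).astype(np.uint8);k=np.zeros_like(m);k[y0:y1,x0:x1]=1;m*=k
    m=cv2.morphologyEx(m,cv2.MORPH_OPEN,np.ones((3,3)))
    c=max(cv2.findContours(m,0,2)[0],key=cv2.contourArea);hl=cv2.convexHull(c)
    w=cast(i,hl.reshape(-1,2)+0.0,z)[:,:2]
    (cx,cy),(a,b),t=cv2.minAreaRect((w*1000).astype(np.float32))
    if a<b:a,b,t=b,a,t+90
    t=(t+90)%180-90
    return np.round([cx,cy,a,b,t],1)
E
python3 - <<'E'
from h import *
im=cv2.imread('pics/w3.png');i=camera_info('wrist')
print('cart',traycorners(im,i,(270,60,405,240)));print('scoop',traycorners(im,i,(90,50,195,240)))
h=cv2.cvtColor(im,cv2.COLOR_BGR2HSV);print(h[100,300:395:5].tolist(),h[75:135:4,330].tolist())
for v in (90,100,110):print(v,topface(im,i,(305,72,390,130),.082,v))
# same from scene
im=cv2.imread('pics/scene0.png');i=camera_info('scene')
for n,b in dict(cart=(222,258,315,355),scoop=(315,230,394,315),tins=(366,186,450,260)).items():print(n,traycorners(im,i,b))
E
```

```text
cart [ 644.8 -220.2  187.6  118.3   -3.6]
scoop [671.8 -11.6 187.8  82.1  -6.6]
[[13, 182, 126], [13, 178, 123], [16, 147, 90], [16, 145, 93], [15, 148, 153], [15, 149, 152], [15, 150, 150], [15, 148, 146], [16, 150, 148], [16, 149, 147], [16, 152, 143], [15, 146, 136], [16, 152, 146], [15, 150, 153], [15, 147, 142], [15, 150, 150], [15, 147, 146], [13, 173, 112], [13, 171, 124]] [[12, 171, 85], [13, 182, 123], [15, 153, 150], [16, 148, 150], [16, 151, 150], [16, 149, 151], [15, 149, 149], [16, 151, 152], [16, 149, 145], [16, 151, 147], [16, 154, 146], [15, 155, 125], [15, 142, 115], [13, 184, 86], [13, 182, 87]]
90 ((700.5001220703125, -220.9113006591797), (73.24856567382812, 43.779396057128906), 85.98246002197266, (305, 74, 85, 56))
100 ((700.1146850585938, -220.8917236328125), (73.18901824951172, 43.084224700927734), 86.04183197021484, (305, 75, 85, 55))
110 ((699.7350463867188, -220.865478515625), (72.5663070678711, 43.381622314453125), 86.8744125366211, (305, 75, 85, 55))
cart [ 651.6 -218.4  181.6  118.4   -3.4]
scoop [672.5  -8.4 191.3  80.9  -6.2]
tins [624.  189.6 182.2 123.3 -11. ]
```

```bash
python3 - <<'E'
from h import *
im=cv2.imread('pics/w3.png');i=camera_info('wrist')
for v in (110,130,135):print(v,topface(im,i,(310,72,390,130),.082,v,100) if 0 else None)
hsv=cv2.cvtColor(im,cv2.COLOR_BGR2HSV)
for b in (((310,72,390,130)),):
    m=((hsv[...,0]>=14)&(hsv[...,0]<25)&(hsv[...,2]>100)&(hsv[...,1]<168)).astype(np.uint8)
    k=np.zeros_like(m);k[72:130,308:392]=1;m=cv2.morphologyEx(m*k,cv2.MORPH_OPEN,np.ones((3,3)));m=cv2.morphologyEx(m,cv2.MORPH_CLOSE,np.ones((11,11)))
    c=max(cv2.findContours(m,0,2)[0],key=cv2.contourArea);print(cv2.boundingRect(c))
    print('stock',cv2.minAreaRect((cast(i,c.reshape(-1,2)+0.0,.082)[:,:2]*1000).astype(np.float32)))
print('cart tray far part', traycorners(im,i,(270,60,405,222)))
im=cv2.imread('pics/w3.png')
E
```

```text
110 None
130 None
135 None
(316, 81, 68, 43)
stock ((700.2664794921875, -221.95631408691406), (56.094844818115234, 33.506080627441406), 85.95376586914062)
cart tray far part [ 655.6 -221.1  165.3  118.6   -3.9]
```

```bash
python3 - <<'E'
from h import *
im=cv2.imread('pics/w3.png');i=camera_info('wrist');o,r=st()
cv2.imwrite('pics/c3.png',cv2.resize(im[215:360,195:360],None,fx=4,fy=4,interpolation=cv2.INTER_CUBIC))
for z in (.245,.249):
    w=cast(i,[(209,340),(342,340),(211,265),(337,264)],z);print((r.inv().apply(w-o['position'])*1000).round(1).tolist())
h=cv2.cvtColor(im,cv2.COLOR_BGR2HSV)
print('row 300 V',h[300,195:360:3,2].tolist(),'col250',h[220:350:3,250,2].tolist())
E
```

```text
t 10.55 p [ 0.6165 -0.1543  0.2131] yawx -4.22 tilt [ 0.    -0.002 -1.   ] g 0.651 F [-3.6 -2.6 -1.4]
[[-16.6, -29.7, -32.0], [-16.7, 27.4, -31.9], [18.9, -26.6, -32.0], [19.2, 23.1, -31.9]]
[[-13.3, -28.7, -36.0], [-13.5, 26.3, -35.9], [20.8, -25.7, -36.0], [21.2, 22.2, -35.9]]
row 300 V [84, 34, 36, 32, 92, 98, 106, 108, 115, 142, 138, 134, 140, 140, 141, 142, 148, 151, 147, 140, 140, 142, 145, 141, 140, 141, 142, 145, 141, 140, 142, 143, 142, 139, 137, 140, 144, 142, 135, 130, 135, 141, 144, 143, 143, 145, 149, 151, 147, 142, 85, 34, 41, 98, 121] col250 [173, 176, 109, 95, 92, 93, 99, 105, 112, 105, 106, 104, 106, 106, 104, 94, 95, 94, 98, 139, 149, 147, 143, 147, 149, 152, 147, 144, 137, 96, 96, 96, 96, 95, 93, 93, 95, 96, 94, 93, 52, 93, 95, 167]
```

View pics/c3.png

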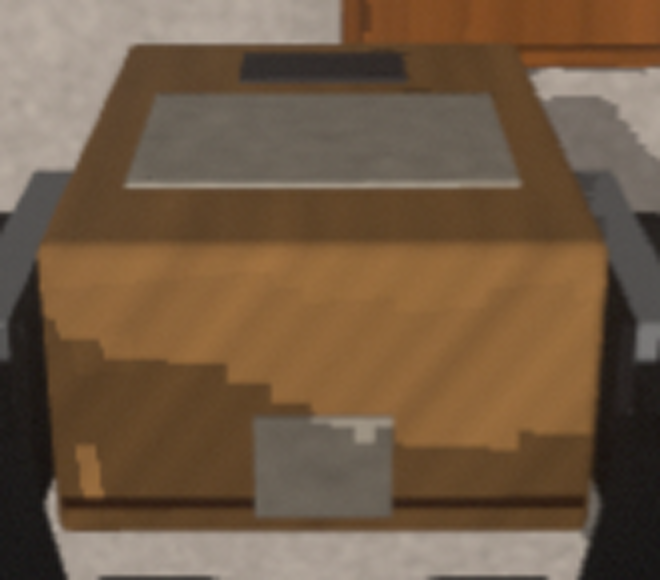

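```bash
python3 - <<'E'
from h import *
i=camera_info('wrist');o,r=st()
for dz in (.034,.036,.038,.040):
    w=cast(i,[(205.5,275.5),(346,275.5),(210.5,347),(341,347)],o['position'][2]+dz);print(dz,(r.inv().apply(w-o['position'])*1000).round(1)[:,:2].tolist())
import json
print('cam in tool',(r.inv().apply(i['origin']-o['position'])).round(4))
E
```

```text
t 10.55 p [ 0.6165 -0.1543  0.2131] yawx -4.22 tilt [ 0.    -0.002 -1.   ] g 0.651 F [-3.6 -2.6 -1.4]
0.034 [[15.4, -28.6], [15.3, 26.4], [-18.5, -28.8], [-18.6, 26.6]]
0.036 [[16.4, -28.1], [16.3, 25.9], [-16.8, -28.3], [-16.9, 26.1]]
0.038 [[17.5, -27.6], [17.4, 25.4], [-15.1, -27.8], [-15.3, 25.6]]
0.04 [[18.6, -27.1], [18.5, 24.9], [-13.4, -27.3], [-13.6, 25.1]]
cam in tool [ 0.0733 -0.0013 -0.1427]
```

The picture was taken while the arm was still coasting about 4 mm. I'll move over the slot, settle, and measure again from a static view, reading the pose before the picture.

Request:
move_arm --moves '[[[0.5, 0.78, 0], [0, 0, 0], 0.5], [[0.5, 0.78, 0], [0, 0, 0], 0.5], [[0.47, 0.78, 0], [0, 0, 0], 0.5], [[0, 0, 0], [0, 0, 0], 0.5], [[0, 0, 0], [0, 0, 0], 0.5]]'

```text
clock: 11.18
position: [0.6485, -0.2093, 0.2129]
ee_rot: [0.999, -0.035, 0.0, -0.0]
ft_force: [1.2, -0.1, 0.6]
grip_width: 0.646
```

```bash
cat >> h.py <<'E'
def shot(name):
    o,r=st();i=camera_info('wrist');im=camera('wrist')[:,:,::-1].copy();cv2.imwrite(f'pics/{name}.png',im);return o,r,i,im
def kraft(im,i,box,z,vmin=100):
    h=cv2.cvtColor(im,cv2.COLOR_BGR2HSV);x0,y0,x1,y1=[max(int(a),0) for a in box]
    m=((h[...,0]>=14)&(h[...,0]<25)&(h[...,2]>vmin)&(h[...,1]<168)&(h[...,1]>90)).astype(np.uint8)
    k=np.zeros_like(m);k[y0:y1,x0:x1]=1;m=cv2.morphologyEx(m*k,cv2.MORPH_OPEN,np.ones((3,3)));m=cv2.morphologyEx(m,cv2.MORPH_CLOSE,np.ones((11,11)))
    c=max(cv2.findContours(m,0,2)[0],key=cv2.contourArea)
    (a,b),(c1,c2),t=cv2.minAreaRect((cast(i,c.reshape(-1,2)+0.0,z)[:,:2]*1000).astype(np.float32))
    if c1>c2:c1,c2,t=c2,c1,t-90
    return np.round([a,b,c1,c2,t],1),cv2.boundingRect(c)
E
python3 - <<'E'
from h import *
o,r,i,im=shot('w4')
c=proj(i,[.700,-.2185,.082])[0];print(c)
print('stock',kraft(im,i,(c[0]-50,c[1]-35,c[0]+50,c[1]+35),.082))
print('tray',traycorners(im,i,(c[0].astype(int)-90,0,c[0].astype(int)+90,220)))
E
```

```text
t 11.175 p [ 0.6485 -0.2093  0.2129] yawx -3.98 tilt [ 0.     0.001 -1.   ] g 0.646 F [ 1.2 -0.1  0.6]
[283.14620956 146.47130798]
stock (array([ 700.7, -217.3,   33.3,   55.7,   -4. ]), (250, 126, 65, 40))
tray [ 675.3 -217.2  126.7  118.9   -3.8]
```

```bash
python3 - <<'E'
from h import *
goto(.6493,-.2148,.0263+.006+.001,-4)
E
```

```text
t 11.22 p [ 0.6486 -0.2091  0.2129] yaw -3.96 -> units [0.04 0.23 7.19] turn z 0.04
```

Request:
move_arm --moves '[[[0.04, 0.23, 1], [0, 0, 0], 0.5], [[0, 0, 1], [0, 0, 0], 0.5], [[0, 0, 1], [0, 0, 0], 0.5], [[0, 0, 1], [0, 0, 0], 0.5], [[0, 0, 1], [0, 0, 0], 0.5]]'

```text
clock: 11.85
position: [0.6493, -0.2148, 0.0873]
ee_rot: [0.999, -0.034, 0.0, -0.0]
ft_force: [1.0, 0.2, -0.9]
grip_width: 0.65
```

Request:
move_arm --moves '[[[0, 0, 1], [0, 0, 0], 0.5], [[0, 0, 0.8], [0, 0, 0], 0.5], [[0, 0, 0.2], [0, 0, 0], 0.5], [[0, 0, 0.15], [0, 0, 0], 0.5], [[0, 0, 0], [0, 0, 0], 0.5]]'

```text
clock: 12.48
position: [0.6497, -0.2161, 0.0345]
ee_rot: [0.999, -0.035, 0.0, 0.0]
ft_force: [0.0, 0.2, -1.3]
grip_width: 0.646
```

Request:
move_arm --moves '[[[0, -0.03, 0.08], [0, 0, 0], 0.5], [[0, 0, 0], [0, 0, 0], 0.5], [[0, 0, 0], [0, 0, 0], 0.7], [[0, 0, 0], [0, 0, 0], 0.85], [[0, 0, 0], [0, 0, 0], 1]]'

```text
clock: 13.1
position: [0.6493, -0.2152, 0.0318]
ee_rot: [0.999, -0.035, -0.0, 0.0]
ft_force: [0.2, -0.5, 0.5]
grip_width: 0.997
```

Request:
move_arm --moves '[[[0, 0, -0.5], [0, 0, 0], 1], [[0, 0, -1], [0, 0, 0], 1], [[0, 0, -1], [0, 0, 0], 1], [[0, 0, -1], [0, 0, 0], 1], [[0, 0, -1], [0, 0, 0], 1]]'

```text
clock: 13.72
position: [0.6495, -0.2153, 0.1463]
ee_rot: [0.999, -0.035, 0.001, 0.0]
ft_force: [0.8, -1.0, 0.3]
grip_width: 0.997
```

Request:
move_arm --moves '[[[0, 0, -1], [0, 0, 0], 1], [[0, 0, -1], [0, 0, 0], 1], [[0, 0, -1], [0, 0, 0], 1], [[0, 0, 0], [0, 0, 0], 1], [[0, 0, 0], [0, 0, 0], 1]]'

```text
clock: 14.35
position: [0.6491, -0.2151, 0.2189]
ee_rot: [0.999, -0.035, -0.0, -0.0]
ft_force: [0.2, -0.1, -0.8]
grip_width: 0.998
```

```bash
python3 - <<'E'
from h import *
o,r,i,im=shot('w5')
for n,P in dict(stock=[.7007,-.2173,.082],short=[.6488,-.2138,.068]).items():
    c=proj(i,P)[0];print(n,c,kraft(im,i,(c[0]-50,c[1]-32,c[0]+50,c[1]+26),P[2]))
c=proj(i,[.475,.134,.088]);goto(.475,.134,.24,12)
E
```

```text
t 14.35 p [ 0.6491 -0.2151  0.2189] yawx -4.01 tilt [-0.  0. -1.] g 0.998 F [ 0.2 -0.1 -0.8]
stock [274.93091399 146.23775367] (array([ 700.7, -217.2,   33.1,   55.3,   -4.1]), (244, 127, 63, 39))
short [275.13775567 199.29536927] (array([ 648.8, -214. ,   32.2,   55.6,   -4.1]), (247, 183, 58, 33))
t 14.4 p [ 0.6489 -0.2151  0.2184] yaw -4.01 -> units [ -7.92 -13.44  -0.85] turn z -16.01
```

View pics/w5.png

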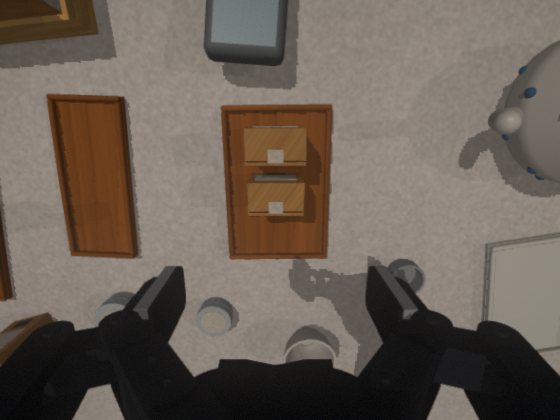

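The row is good: the short carton measures 52 mm from the stock carton, both at −4.1°. Now the tall carton.

Request:
move_arm --moves '[[[-0.57, -0.96, 0], [0, 0, 0], 1], [[-0.57, -0.96, 0], [0, 0, 0], 1], [[-0.57, -0.96, 0], [0, 0, 0], 1], [[-0.57, -0.96, 0], [0, 0, 0], 1], [[-0.57, -0.96, 0], [0, 0, 0], 1]]'

```text
clock: 15.02
position: [0.5857, -0.0896, 0.2183]
ee_rot: [0.999, -0.035, -0.001, -0.0]
ft_force: [0.3, 0.3, 0.2]
grip_width: 0.997
```

Request:
move_arm --moves '[[[-0.57, -0.96, 0], [0, 0, 0], 1], [[-0.57, -0.96, 0], [0, 0, 0], 1], [[-0.57, -0.96, 0], [0, 0, 0], 1], [[-0.57, -0.96, 0], [0, 0, 0], 1], [[-0.57, -0.96, 0], [0, 0, 0], 1]]'

```text
clock: 15.65
position: [0.523, 0.0349, 0.2184]
ee_rot: [0.999, -0.035, -0.001, 0.0]
ft_force: [0.9, 0.2, 0.4]
grip_width: 0.999
```

Request:
move_arm --moves '[[[-0.56, -0.96, 0], [0, 0, 0], 1], [[-0.56, -0.96, 0], [0, 0, 0], 1], [[-0.56, -0.96, 0], [0, 0, 0], 1], [[-0.54, -0.96, 0], [0, 0, 0], 1], [[0, 0, 0.5], [0, 0, -8], 1]]'

```text
clock: 16.27
position: [0.4745, 0.1361, 0.2067]
ee_rot: [0.999, 0.038, 0.0, -0.0]
ft_force: [0.0, -0.6, -0.2]
grip_width: 1.0
```

Request:
move_arm --moves '[[[0, 0, 0.5], [0, 0, -8], 1], [[0, 0, 0], [0, 0, 0], 1], [[0, 0, 0], [0, 0, 0], 1]]'

```text
clock: 16.65
position: [0.4754, 0.1337, 0.1944]
ee_rot: [0.995, 0.103, -0.0, 0.0]
ft_force: [-0.5, 0.7, 0.5]
grip_width: 0.996
```

```bash
python3 - <<'E'
from h import *
o,r,i,im=shot('w6')
c=proj(i,[.4746,.1335,.088])[0];print(c)
for v in (85,95,105):print(kraft(im,i,(c[0]-60,c[1]-40,c[0]+60,c[1]+40),.088,v))
goto(.4746,.1335,.041,12)
E
```

```text
t 16.65 p [0.4754 0.1337 0.1944] yawx 11.8 tilt [-0. -0. -1.] g 0.996 F [-0.5  0.7  0.5]
[276.69541474 213.09318277]
(array([473.4, 133.8,  33.4,  55.4,  11.8]), (243, 195, 67, 39))
(array([473.4, 133.7,  33.5,  55.3,  12.9]), (243, 195, 67, 39))
(array([473.4, 133.8,  32.9,  55.3,  13. ]), (243, 195, 67, 39))
t 16.7 p [0.4755 0.1338 0.1946] yaw 11.83 -> units [-0.04  0.    6.14] turn z -0.17
```

Request:
move_arm --moves '[[[-0.08, 0.03, 1], [0, 0, -0.5], 1], [[0, 0, 1], [0, 0, 0], 1], [[0, 0, 1], [0, 0, 0], 1], [[0, 0, 1], [0, 0, 0], 1], [[0, 0, 1], [0, 0, 0], 1]]'

```text
clock: 17.32
position: [0.474, 0.1327, 0.069]
ee_rot: [0.994, 0.108, 0.0, -0.0]
ft_force: [0.6, 0.3, -0.8]
grip_width: 0.998
```

Request:
move_arm --moves '[[[0, 0, 1], [0, 0, 0], 1], [[0, 0, 0.15], [0, 0, 0], 1], [[0, 0, 0], [0, 0, 0], 0.5], [[0, 0, 0], [0, 0, 0], 0.5], [[0, 0, 0], [0, 0, 0], 0.5]]'

```text
clock: 17.95
position: [0.4746, 0.1329, 0.0418]
ee_rot: [0.994, 0.109, 0.001, -0.0]
ft_force: [-1.9, 0.1, 5.9]
grip_width: 0.651
```

Request:
move_arm --moves '[[[0, 0, 0], [0, 0, 0], 0.5], [[0, 0, 0], [0, 0, 0], 0.5], [[0, 0, 0], [0, 0, 0], 0.5]]'

```text
clock: 18.32
position: [0.4746, 0.1329, 0.0418]
ee_rot: [0.994, 0.109, 0.001, -0.0]
ft_force: [-0.8, -0.6, 7.4]
grip_width: 0.651
```

Request:
move_arm --moves '[[[0, 0, -0.5], [0, 0, 0], 0.5], [[0, 0, -1], [0, 0, 0], 0.5], [[0, 0, -1], [0, 0, 0], 0.5], [[0, 0, -1], [0, 0, 0], 0.5], [[0, 0, -1], [0, 0, 0], 0.5]]'

```text
clock: 18.95
position: [0.4734, 0.1327, 0.1547]
ee_rot: [0.994, 0.109, 0.0, -0.0]
ft_force: [0.7, 0.2, -0.6]
grip_width: 0.652
```

Request:
move_arm --moves '[[[0, 0, -1], [0, 0, 0], 0.5], [[0, 0, -1], [0, 0, 0], 0.5], [[0, 0, -1], [0, 0, 8.2], 0.5], [[0, 0, 0], [0, 0, 8.3], 0.5], [[0.42, 0.96, 0], [0, 0, 0], 0.5]]'

```text
clock: 19.58
position: [0.4819, 0.1095, 0.2293]
ee_rot: [0.999, -0.034, 0.001, -0.0]
ft_force: [0.6, 0.9, -1.0]
grip_width: 0.653
```

Request:
move_arm --moves '[[[0.42, 0.96, 0], [0, 0, 0], 0.5], [[0.42, 0.96, 0], [0, 0, 0], 0.5], [[0.42, 0.96, 0], [0, 0, 0], 0.5], [[0.42, 0.96, 0], [0, 0, 0], 0.5], [[0.42, 0.96, 0], [0, 0, 0], 0.5]]'

```text
clock: 20.2
position: [0.5263, -0.0161, 0.2289]
ee_rot: [0.999, -0.035, 0.0, -0.0]
ft_force: [-0.0, -0.0, -2.0]
grip_width: 0.651
```

Request:
move_arm --moves '[[[0.42, 0.96, 0], [0, 0, 0], 0.5], [[0.42, 0.96, 0], [0, 0, 0], 0.5], [[0.42, 0.96, 0], [0, 0, 0], 0.5], [[0.42, 0.96, 0], [0, 0, 0], 0.5], [[0.42, 0.95, 0], [0, 0, 0], 0.5]]'

```text
clock: 20.82
position: [0.5703, -0.1392, 0.2289]
ee_rot: [0.999, -0.035, 0.0, -0.0]
ft_force: [-0.2, -0.6, 0.0]
grip_width: 0.655
```

Request:
move_arm --moves '[[[0.42, 0.95, 0], [0, 0, 0], 0.5], [[0.42, 0.95, 0], [0, 0, 0], 0.5], [[0.42, 0.95, 0], [0, 0, 0], 0.5], [[0, 0, 0], [0, 0, 0], 0.5], [[0, 0, 0], [0, 0, 0], 0.5]]'

```text
clock: 21.45
position: [0.5967, -0.2108, 0.2284]
ee_rot: [0.999, -0.035, 0.0, -0.0]
ft_force: [0.9, 0.3, -1.0]
grip_width: 0.651
```

```bash
python3 - <<'E'
from h import *
o,r,i,im=shot('w7')
for n,P in dict(stock=[.7007,-.2173,.082],short=[.6488,-.2138,.068]).items():
    c=proj(i,P)[0];print(n,c,kraft(im,i,(c[0]-50,c[1]-32,c[0]+50,c[1]+26),P[2]))
goto(.5975,-.2115,.0418+.0065,-4)
E
```

```text
t 21.45 p [ 0.5967 -0.2108  0.2284] yawx -3.97 tilt [ 0.     0.001 -1.   ] g 0.651 F [ 0.9  0.3 -1. ]
stock [275.79998852  84.08799989] (array([ 700. , -217.4,   33.3,   55.8,   -2.8]), (244, 64, 65, 42))
short [275.90371014 143.76242923] (array([ 649.2, -214.1,   33.9,   55.8,   -4. ]), (247, 125, 59, 37))
t 21.5 p [ 0.5967 -0.2105  0.2284] yaw -3.94 -> units [0.03 0.04 7.21] turn z 0.06
```

View pics/w7.png

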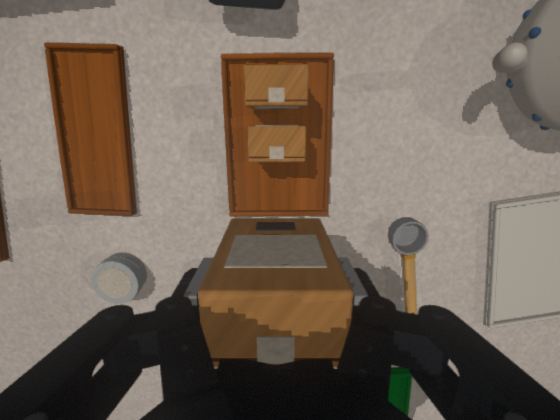

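The held carton is square in the grip, with its top edge at (204–349, 290), and the row lies straight ahead. Lower and release.

Request:
move_arm --moves '[[[0.03, 0.04, 1], [0, 0, 0], 0.5], [[0, 0, 1], [0, 0, 0], 0.5], [[0, 0, 1], [0, 0, 0], 0.5], [[0, 0, 1], [0, 0, 0], 0.5], [[0, 0, 1], [0, 0, 0], 0.5]]'

```text
clock: 22.12
position: [0.5976, -0.2115, 0.1028]
ee_rot: [0.999, -0.034, 0.0, -0.0]
ft_force: [0.3, 0.4, -0.6]
grip_width: 0.647
```

Request:
move_arm --moves '[[[0, 0, 1], [0, 0, 0], 0.5], [[0, 0, 0.8], [0, 0, 0], 0.5], [[0, 0, 0.25], [0, 0, 0], 0.5], [[0, 0, 0.18], [0, 0, 0], 0.5], [[0, 0, 0], [0, 0, 0], 0.5]]'

```text
clock: 22.75
position: [0.5981, -0.2129, 0.0482]
ee_rot: [0.999, -0.035, 0.001, 0.0]
ft_force: [0.3, -0.4, -0.3]
grip_width: 0.653
```

```bash
python3 - <<'E'
from h import *
goto(.5975,-.2115,.0418+.006,-4)
E
```

```text
t 22.75 p [ 0.5981 -0.2129  0.0482] yaw -4.01 -> units [-0.03 -0.06  0.02] turn z -0.01
```

Request:
move_arm --moves '[[[-0.02, -0.05, 0.05], [0, 0, 0], 0.5], [[0, 0, 0], [0, 0, 0], 0.5], [[0, 0, 0], [0, 0, 0], 0.7], [[0, 0, 0], [0, 0, 0], 0.85], [[0, 0, 0], [0, 0, 0], 1]]'

```text
clock: 23.38
position: [0.597, -0.2114, 0.046]
ee_rot: [0.999, -0.035, -0.0, -0.0]
ft_force: [0.6, -0.3, 0.6]
grip_width: 0.996
```

Request:
move_arm --moves '[[[0, 0, -0.5], [0, 0, 0], 1], [[0, 0, -1], [0, 0, 0], 1], [[0, 0, -1], [0, 0, 0], 1], [[0, 0, -1], [0, 0, 0], 1], [[0, 0, -1], [0, 0, 0], 1]]'

```text
clock: 24.0
position: [0.5971, -0.2116, 0.1604]
ee_rot: [0.999, -0.035, 0.0, 0.0]
ft_force: [-0.4, -0.0, 0.7]
grip_width: 1.002
```

Request:
move_arm --moves '[[[0, 0, -1], [0, 0, 0], 1], [[0, 0, -1], [0, 0, 0], 1], [[0, 0, -1], [0, 0, 0], 1], [[0, 0, 0], [0, 0, 0], 1], [[0, 0, 0], [0, 0, 0], 1]]'

```text
clock: 24.62
position: [0.5967, -0.2114, 0.2332]
ee_rot: [0.999, -0.035, -0.0, -0.0]
ft_force: [-0.3, -0.9, -0.6]
grip_width: 1.004
```

```bash
python3 - <<'E'
from h import *
o,r,i,im=shot('w8')
for n,P in dict(stock=[.7007,-.2173,.082],short=[.6488,-.2138,.068],tall=[.597,-.2104,.094]).items():
    c=proj(i,P)[0];print(n,c,kraft(im,i,(c[0]-50,c[1]-32,c[0]+50,c[1]+26),P[2]))
w=cv2.imread('pics/w6.png')
goto(.49,-.0,.24,-4)
E
```

```text
t 24.625 p [ 0.5967 -0.2114  0.2332] yawx -4.01 tilt [-0.  0. -1.] g 1.004 F [-0.3 -0.9 -0.6]
stock [274.8782934   84.76636622] (array([ 700.3, -217.3,   32.7,   55.1,   -3. ]), (244, 65, 63, 41))
short [275.08956823 143.47142094] (array([ 649. , -214. ,   32.5,   55.7,   -4.1]), (247, 126, 58, 35))
tall [275.39033254 201.76520049] (array([ 596.9, -211.4,   32.1,   55.4,   -4.1]), (247, 185, 60, 34))
t 24.68 p [ 0.5966 -0.2114  0.2327] yaw -4.01 -> units [-4.84 -8.14 -0.28] turn z -0.01
```

View pics/w8.png

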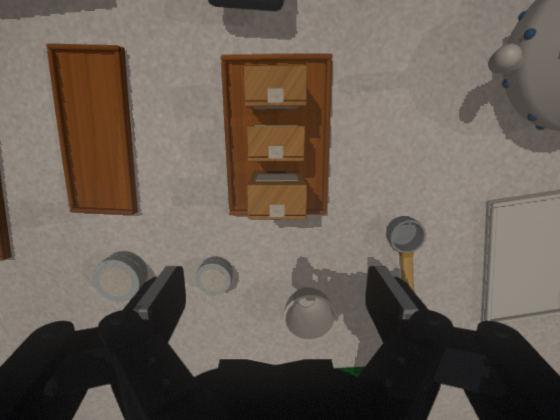

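All three cartons stand in line, at −4°, −4.1° and about −3°, with 52 mm spacing, within about 1 mm. Now the large tin.

Request:
move_arm --moves '[[[-0.54, -0.9, 0], [0, 0, 0], 1], [[-0.54, -0.9, 0], [0, 0, 0], 1], [[-0.54, -0.9, 0], [0, 0, 0], 1], [[-0.54, -0.9, 0], [0, 0, 0], 1], [[-0.54, -0.9, 0], [0, 0, 0], 1]]'

```text
clock: 25.3
position: [0.5366, -0.0938, 0.2326]
ee_rot: [0.999, -0.035, -0.001, -0.0]
ft_force: [-0.8, 0.2, 0.2]
grip_width: 0.999
```

Request:
move_arm --moves '[[[-0.54, -0.9, 0], [0, 0, 0], 1], [[-0.54, -0.9, 0], [0, 0, 0], 1], [[-0.54, -0.9, 0], [0, 0, 0], 1], [[-0.5, -0.9, 0], [0, 0, 0], 1], [[0, 0, 1], [0, 0, 7], 1]]'

```text
clock: 25.92
position: [0.4911, 0.0009, 0.2091]
ee_rot: [0.995, -0.096, 0.001, -0.0]
ft_force: [0.6, 0.3, -0.7]
grip_width: 1.0
```

Request:
move_arm --moves '[[[0, 0, 1], [0, 0, 0], 1], [[0, 0, 0], [0, 0, 0], 1], [[0, 0, 0], [0, 0, 0], 1]]'

```text
clock: 26.3
position: [0.4912, -0.0012, 0.1841]
ee_rot: [0.995, -0.096, 0.0, 0.0]
ft_force: [0.3, -0.8, 0.1]
grip_width: 0.997
```

```bash
cat >> h.py <<'E'
def disc(im,i,P,z,half=70,vmin=None):
    "paper disc on a lid: low saturation bright blob; returns its centre at height z, and diameter mm"
    c=proj(i,P)[0];x0,y0=np.maximum((c-half).astype(int),0);g=im[y0:y0+2*half,x0:x0+2*half]
    k=cv2.HoughCircles(cv2.medianBlur(cv2.cvtColor(g,cv2.COLOR_BGR2GRAY),3),cv2.HOUGH_GRADIENT,1,10,param1=90,param2=12,minRadius=12,maxRadius=50)
    out=[]
    for a,b,rr in (k[0][:5] if k is not None else []):
        u=a+x0;v=b+y0;w=cast(i,[(u,v),(u+rr,v)],z)
        out.append([round(float(q),1) for q in (u,v,rr,*(w[0,:2]*1000),2000*np.linalg.norm(w[1]-w[0]))])
    return out
E
python3 - <<'E'
from h import *
o,r,i,im=shot('w9')
for l in disc(im,i,[.492,.0,.03],.03): print(l)
E
```

```text
t 26.3 p [ 0.4912 -0.0012  0.1841] yawx -11.01 tilt [ 0. -0. -1.] g 0.997 F [ 0.3 -0.8  0.1]
[274.5, 195.5, 30.8, 494.2, 0.2, 60.7]
[269.5, 206.5, 42.7, 484.1, 7.3, 85.0]
[285.5, 201.5, 26.8, 486.1, -9.3, 53.1]
[275.5, 185.5, 21.3, 503.8, -2.7, 41.6]
[264.5, 187.5, 17.0, 503.9, 8.3, 33.2]
```

View pics/w9.png

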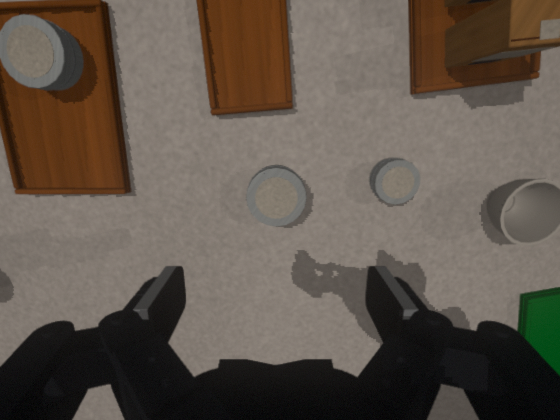

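The lid circle is at (274,195) with a 60.7 mm diameter, so this is the large tin, at (494,0). Its small twin is at (399,181). Descend and grip.

Request:
move_arm --moves '[[[0.12, -0.02, 1], [0, 0, 0], 1], [[0, 0, 1], [0, 0, 0], 1], [[0, 0, 1], [0, 0, 0], 1], [[0, 0, 1], [0, 0, 0], 1], [[0, 0, 1], [0, 0, 0], 1]]'

```text
clock: 26.98
position: [0.4949, -0.0012, 0.0588]
ee_rot: [0.995, -0.096, 0.001, -0.0]
ft_force: [0.1, -0.8, 0.7]
grip_width: 1.002
```

Request:
move_arm --moves '[[[0, 0, 1], [0, 0, 0], 1], [[0, 0, 0.8], [0, 0, 0], 1], [[0, 0, 0.25], [0, 0, 0], 1], [[0, 0, 0], [0, 0, 0], 1], [[0, 0, 0], [0, 0, 0], 0.5]]'

```text
clock: 27.6
position: [0.4949, -0.0012, 0.0083]
ee_rot: [0.995, -0.096, 0.001, -0.0]
ft_force: [-0.0, 0.8, 0.9]
grip_width: 0.814
```

Request:
move_arm --moves '[[[0, 0, 0], [0, 0, 0], 0.5], [[0, 0, 0], [0, 0, 0], 0.5], [[0, 0, 0], [0, 0, 0], 0.5], [[0, 0, 0], [0, 0, 0], 0.5]]'

```text
clock: 28.1
position: [0.4948, -0.0012, 0.0085]
ee_rot: [0.995, -0.096, 0.001, -0.0]
ft_force: [-1.8, 0.6, 6.5]
grip_width: 0.683
```

Request:
move_arm --moves '[[[0, 0, -0.4], [0, 0, 0], 0.5], [[0, 0, -1], [0, 0, 0], 0.5], [[0, 0, -1], [0, 0, 0], 0.5], [[0, 0, -1], [0, 0, 0], 0.5], [[0, 0, -1], [0, 0, 0], 0.5]]'

```text
clock: 28.72
position: [0.494, -0.0012, 0.1189]
ee_rot: [0.995, -0.096, 0.0, 0.0]
ft_force: [0.4, 0.9, -0.7]
grip_width: 0.683
```

Request:
move_arm --moves '[[[0, 0, -1], [0, 0, 0], 0.5], [[0, 0, -1], [0, 0, 0], 0.5], [[0.21, -0.93, -1], [0, 0, 0], 0.5], [[0.21, -0.93, 0], [0, 0, 0], 0.5], [[0.21, -0.93, 0], [0, 0, 0], 0.5]]'

```text
clock: 29.35
position: [0.5231, 0.0649, 0.1935]
ee_rot: [0.995, -0.096, 0.001, -0.0]
ft_force: [0.3, -1.2, -1.7]
grip_width: 0.686
```

Request:
move_arm --moves '[[[0.21, -0.93, 0], [0, 0, 0], 0.5], [[0.21, -0.93, 0], [0, 0, 0], 0.5], [[0.21, -0.93, 0], [0, 0, 0], 0.5], [[0.21, -0.93, 0], [0, 0, 0], 0.5], [[0.21, -0.93, 0], [0, 0, 0], 0.5]]'

```text
clock: 29.98
position: [0.5709, 0.1739, 0.193]
ee_rot: [0.995, -0.096, 0.0, 0.0]
ft_force: [-0.2, -0.1, -1.6]
grip_width: 0.689
```

Request:
move_arm --moves '[[[0.21, -0.93, 0], [0, 0, 0], 0.5], [[0, 0, 0], [0, 0, 0], 0.5], [[0, 0, 0], [0, 0, 0], 0.5]]'

```text
clock: 30.35
position: [0.5803, 0.1943, 0.1926]
ee_rot: [0.995, -0.096, 0.0, 0.0]
ft_force: [0.2, 0.2, -0.3]
grip_width: 0.683
```

```bash
python3 - <<'E'
from h import *
o,r,i,im=shot('w10')
for l in disc(im,i,[.666,.18,.036],.036)[:3]: print('stock',l)
c=proj(i,[.582,.196,.0])[0];print(c, proj(i,[[.712,.171,.014],[.536,.205,.014]]))
print('tray',traycorners(im,i,(int(c[0])-110,0,int(c[0])+110,230)))
goto(.582,.196,.0155,-11)
E
```

```text
t 30.35 p [0.5803 0.1943 0.1926] yawx -11.04 tilt [ 0.    -0.001 -1.   ] g 0.683 F [ 0.2  0.2 -0.3]
stock [270.5, 107.5, 31.8, 664.8, 183.3, 58.5]
stock [253.5, 113.5, 49.4, 662.7, 199.8, 91.3]
stock [286.5, 102.5, 49.4, 666.3, 168.1, 90.6]
[274.41577647 188.5394569 ] [[273.80203573  54.56124046]
 [274.44528138 232.80117729]]
tray [625.2 194.7 170.3 118.5 -11.1]
t 30.4 p [0.5803 0.194  0.1926] yaw -11.08 -> units [ 0.05 -0.1   7.08] turn z -0.08
```

View pics/w10.png

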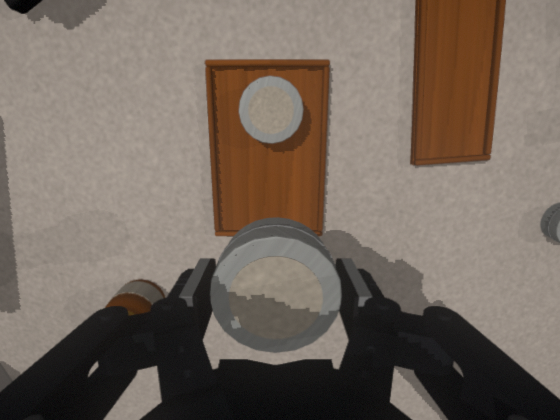

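The tin is held level. The tray's centreline at pixel column 268.5 lies about 6 px left of the tool's, so I shift about 7 mm to the left before lowering.

Request:
move_arm --moves '[[[-0.13, -0.29, 1], [0, 0, 0], 0.5], [[0, 0, 1], [0, 0, 0], 0.5], [[0, 0, 1], [0, 0, 0], 0.5], [[0, 0, 1], [0, 0, 0], 0.5], [[0, 0, 1], [0, 0, 0], 0.5]]'

```text
clock: 31.02
position: [0.5787, 0.2017, 0.0669]
ee_rot: [0.995, -0.097, 0.0, 0.0]
ft_force: [0.5, 0.7, -0.8]
grip_width: 0.689
```

Request:
move_arm --moves '[[[0, 0, 1], [0, 0, 0], 0.5], [[0, 0, 0.7], [0, 0, 0], 0.5], [[0, 0, 0.2], [0, 0, 0], 0.5], [[0, 0, 0.18], [0, 0, 0], 0.5], [[0, 0, 0], [0, 0, 0], 0.5]]'

```text
clock: 31.65
position: [0.5789, 0.203, 0.0158]
ee_rot: [0.995, -0.096, 0.0, -0.0]
ft_force: [0.5, 0.7, -1.1]
grip_width: 0.685
```

```bash
python3 - <<'E'
from h import *
goto(.5785,.2020,.0145,-11)
E
```

```text
t 31.65 p [0.5789 0.203  0.0158] yaw -11.01 -> units [-0.01  0.04  0.05] turn z -0.01
```

Release partly so the fingers stay clear of the rim, lift, then go to the small tin.

Request:
move_arm --moves '[[[0, 0.03, 0.06], [0, 0, 0], 0.5], [[0, 0, 0], [0, 0, 0], 0.5], [[0, 0, 0], [0, 0, 0], 0.75], [[0, 0, 0], [0, 0, 0], 0.8], [[0, 0, -0.3], [0, 0, 0], 0.8]]'

```text
clock: 32.28
position: [0.578, 0.2019, 0.021]
ee_rot: [0.995, -0.096, -0.001, 0.0]
ft_force: [0.0, -0.5, -0.4]
grip_width: 0.799
```

Request:
move_arm --moves '[[[0, 0, -1], [0, 0, 0], 0.8], [[0, 0, -1], [0, 0, 0], 0.9], [[0, 0, -1], [0, 0, 0], 1], [[0, 0, -1], [0, 0, 0], 1], [[0, 0, -1], [0, 0, 0], 1]]'

```text
clock: 32.9
position: [0.5784, 0.2021, 0.1477]
ee_rot: [0.995, -0.096, 0.0, -0.0]
ft_force: [-0.7, 0.7, -0.2]
grip_width: 1.0
```

Request:
move_arm --moves '[[[0, 0, -1], [0, 0, 0], 1], [[0, 0, -1], [0, 0, 0], 1], [[0, 0, 0], [0, 0, 0], 1], [[0, 0, 0], [0, 0, 0], 1]]'

```text
clock: 33.4
position: [0.5781, 0.202, 0.1957]
ee_rot: [0.995, -0.096, -0.0, 0.0]
ft_force: [0.3, 0.2, -0.1]
grip_width: 1.002
```

```bash
python3 - <<'E'
from h import *
o,r,i,im=shot('w11')
for l in disc(im,i,[.579,.2025,.036],.036)[:3]: print('large',l)
for l in disc(im,i,[.666,.183,.036],.036)[:3]: print('stock',l)
c=proj(i,[.579,.202,.014])[0].astype(int)
print('tray',traycorners(im,i,(c[0]-100,0,c[0]+100,300)))
goto(.482,-.123,.19,-11)
j=camera_info('wrist')
E
```

```text
t 33.4 p [0.5781 0.202  0.1957] yawx -11.01 tilt [-0.001 -0.    -1.   ] g 1.002 F [ 0.3  0.2 -0.1]
large [275.5, 198.5, 28.8, 576.4, 203.2, 58.0]
large [263.5, 208.5, 43.6, 568.5, 217.2, 88.6]
large [263.5, 191.5, 41.6, 585.8, 213.6, 83.2]
stock [278.5, 105.5, 32.7, 663.0, 183.5, 60.6]
stock [292.5, 104.5, 43.8, 661.4, 170.6, 81.3]
stock [260.5, 109.5, 49.4, 662.7, 200.6, 91.9]
tray [621.9 195.4 177.8 118.6 -11.1]
t 33.45 p [0.578  0.2019 0.1953] yaw -11.01 -> units [-1.28 13.49  0.23] turn z -0.01
```

The large tin sits at (576,203), on the tray's midline and within 3 mm of the intended spot. On to the small tin.

Request:
move_arm --moves '[[[-0.09, 0.96, 0], [0, 0, 0], 1], [[-0.09, 0.96, 0], [0, 0, 0], 1], [[-0.09, 0.96, 0], [0, 0, 0], 1], [[-0.09, 0.96, 0], [0, 0, 0], 1], [[-0.09, 0.96, 0], [0, 0, 0], 1]]'

```text
clock: 34.08
position: [0.5437, 0.0856, 0.1952]
ee_rot: [0.995, -0.096, -0.001, 0.0]
ft_force: [-1.0, 0.9, -0.3]
grip_width: 1.003
```

Request:
move_arm --moves '[[[-0.09, 0.96, 0], [0, 0, 0], 1], [[-0.09, 0.96, 0], [0, 0, 0], 1], [[-0.09, 0.96, 0], [0, 0, 0], 1], [[-0.09, 0.96, 0], [0, 0, 0], 1], [[-0.09, 0.96, 0], [0, 0, 0], 1]]'

```text
clock: 34.7
position: [0.5097, -0.0299, 0.1953]
ee_rot: [0.995, -0.096, -0.001, 0.0]
ft_force: [0.1, -0.2, -0.8]
grip_width: 1.004
```

Request:
move_arm --moves '[[[-0.09, 0.96, 0], [0, 0, 0], 1], [[-0.09, 0.96, 0], [0, 0, 0], 1], [[-0.09, 0.96, 0], [0, 0, 0], 1], [[-0.09, 0.96, 0], [0, 0, 0], 1], [[0, 0, 0], [0, 0, 0], 1]]'

```text
clock: 35.33
position: [0.4823, -0.1234, 0.1955]
ee_rot: [0.995, -0.098, -0.001, 0.0]
ft_force: [-0.4, -0.6, -0.2]
grip_width: 0.998
```

Request:
move_arm --moves '[[[0, 0, 1], [0, 0, 0], 1], [[0, 0, 1], [0, 0, 0], 1], [[0, 0, 0], [0, 0, 0], 1], [[0, 0, 0], [0, 0, 0], 1]]'

```text
clock: 35.83
position: [0.4838, -0.1212, 0.147]
ee_rot: [0.995, -0.096, 0.0, -0.0]
ft_force: [0.4, 0.3, 1.0]
grip_width: 1.0
```

```bash
python3 - <<'E'
from h import *
o,r,i,im=shot('w12')
for l in disc(im,i,[.482,-.123,.024],.024)[:4]: print('small',l)
# dark-edge refinement: segment tin (low sat, distinct) from table
c=proj(i,[.482,-.123,.024])[0].astype(int);print(c)
g=im[c[1]-60:c[1]+60,c[0]-60:c[0]+60];cv2.imwrite('pics/c4.png',cv2.resize(g,None,fx=4,fy=4))
goto(.482,-.123,.005,-11)
E
```

```text
t 35.825 p [ 0.4838 -0.1212  0.147 ] yawx -10.98 tilt [ 0.001 -0.    -1.   ] g 1.0 F [0.4 0.3 1. ]
small [278.5, 207.5, 24.6, 482.6, -122.7, 43.9]
small [288.5, 208.5, 21.8, 479.9, -131.3, 38.9]
small [277.5, 197.5, 19.6, 491.7, -123.5, 34.6]
small [266.5, 220.5, 45.5, 472.7, -109.7, 82.2]
[278 208]
t 35.88 p [ 0.484  -0.1213  0.1473] yaw -10.98 -> units [-0.07  0.08  5.69] turn z 0.02
```

View pics/c4.png

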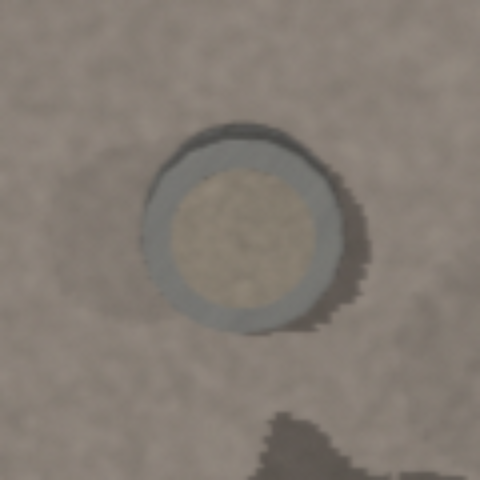

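The crop shows the lid circle centred at about (279,207) with a radius of 25 px, about 45 mm across. That is the small tin, about 3 mm to the right of the tool. Grip it.

Request:
move_arm --moves '[[[0.02, 0.11, 1], [0, 0, 0], 1], [[0, 0, 1], [0, 0, 0], 1], [[0, 0, 1], [0, 0, 0], 1], [[0, 0, 1], [0, 0, 0], 1], [[0, 0, 1], [0, 0, 0], 1]]'

```text
clock: 36.5
position: [0.4843, -0.1244, 0.0216]
ee_rot: [0.995, -0.096, 0.001, 0.0]
ft_force: [0.8, 0.4, -0.1]
grip_width: 0.996
```

Request:
move_arm --moves '[[[0, 0, 0.5], [0, 0, 0], 1], [[0, 0, 0.2], [0, 0, 0], 1], [[0, 0, 0], [0, 0, 0], 1], [[0, 0, 0], [0, 0, 0], 0.3], [[0, 0, 0], [0, 0, 0], 0.3]]'

```text
clock: 37.12
position: [0.4837, -0.1245, 0.0044]
ee_rot: [0.995, -0.096, 0.0, 0.0]
ft_force: [0.8, 0.9, 0.5]
grip_width: 0.605
```

Request:
move_arm --moves '[[[0, 0, 0], [0, 0, 0], 0.3], [[0, 0, 0], [0, 0, 0], 0.3], [[0, 0, 0], [0, 0, 0], 0.3], [[0, 0, 0], [0, 0, 0], 0.3]]'

```text
clock: 37.62
position: [0.4837, -0.1245, 0.0046]
ee_rot: [0.995, -0.096, 0.0, 0.0]
ft_force: [-1.8, -0.1, 6.1]
grip_width: 0.527
```

Request:
move_arm --moves '[[[0, 0, -0.4], [0, 0, 0], 0.3], [[0, 0, -1], [0, 0, 0], 0.3], [[0, 0, -1], [0, 0, 0], 0.3], [[0, 0, -1], [0, 0, 0], 0.3], [[0, 0, -1], [0, 0, 0], 0.3]]'

```text
clock: 38.25
position: [0.4832, -0.1245, 0.1152]
ee_rot: [0.995, -0.096, 0.0, 0.0]
ft_force: [0.1, 0.1, -1.0]
grip_width: 0.518
```

Request:
move_arm --moves '[[[0, 0, -1], [0, 0, 0], 0.3], [[0, 0, -1], [0, 0, 0], 0.3], [[0.09, -0.97, -1], [0, 0, 0], 0.3], [[0.09, -0.97, 0], [0, 0, 0], 0.3], [[0.09, -0.97, 0], [0, 0, 0], 0.3]]'

```text
clock: 38.88
position: [0.504, -0.0536, 0.1898]
ee_rot: [0.995, -0.096, 0.001, 0.0]
ft_force: [0.8, -0.2, -1.0]
grip_width: 0.521
```

Request:
move_arm --moves '[[[0.09, -0.97, 0], [0, 0, 0], 0.3], [[0.09, -0.97, 0], [0, 0, 0], 0.3], [[0.09, -0.97, 0], [0, 0, 0], 0.3], [[0.09, -0.97, 0], [0, 0, 0], 0.3], [[0.09, -0.97, 0], [0, 0, 0], 0.3]]'

```text
clock: 39.5
position: [0.538, 0.0632, 0.1894]
ee_rot: [0.995, -0.096, 0.0, 0.0]
ft_force: [-1.2, -0.5, -1.0]
grip_width: 0.525
```

Request:
move_arm --moves '[[[0.09, -0.97, 0], [0, 0, 0], 0.3], [[0.09, -0.97, 0], [0, 0, 0], 0.3], [[0.09, -0.97, 0], [0, 0, 0], 0.3], [[0.09, -0.97, 0], [0, 0, 0], 0.3], [[0.08, -0.97, 0], [0, 0, 0], 0.3]]'

```text
clock: 40.12
position: [0.5721, 0.18, 0.1893]
ee_rot: [0.995, -0.096, 0.0, 0.0]
ft_force: [-0.2, -0.4, -1.1]
grip_width: 0.524
```

Request:
move_arm --moves '[[[0.08, -0.97, 0], [0, 0, 0], 0.3], [[0, 0, 0], [0, 0, 0], 0.3], [[0, 0, 0], [0, 0, 0], 0.3], [[0, 0, 0], [0, 0, 0], 0.3]]'

```text
clock: 40.62
position: [0.5787, 0.2017, 0.189]
ee_rot: [0.995, -0.097, 0.0, 0.0]
ft_force: [0.9, -0.1, -1.6]
grip_width: 0.527
```

```bash
python3 - <<'E'
from h import *
goto(.5780,.202,.0046+.036,-11)
# held tin lid in tool frame
o,r,i,im=shot('w13')
P=o['position']+[0,0,.0194]
for l in disc(im,i,P,P[2],90)[:4]:
    q=r.inv().apply([l[3]/1000-o['position'][0],l[4]/1000-o['position'][1],0])*1000;print('held',l[:3],l[5],q[:2].round(1))
E
```

```text
t 40.62 p [0.5787 0.2017 0.189 ] yaw -11.1 -> units [-0.03 -0.01  5.94] turn z -0.1
t 40.625 p [0.5787 0.2017 0.189 ] yawx -11.1 tilt [ 0.    -0.001 -1.   ] g 0.527 F [ 0.9 -0.1 -1.6]
held [275.5, 284.5, 49.4] 44.3 [ 2.9 -1.2]
held [273.5, 295.5, 49.4] 44.8 [-2.6 -2.2]
held [275.5, 272.5, 43.8] 38.8 [ 8.9 -1.3]
held [284.5, 290.5, 40.3] 36.4 [-0.1  2.9]
```

View pics/w13.png

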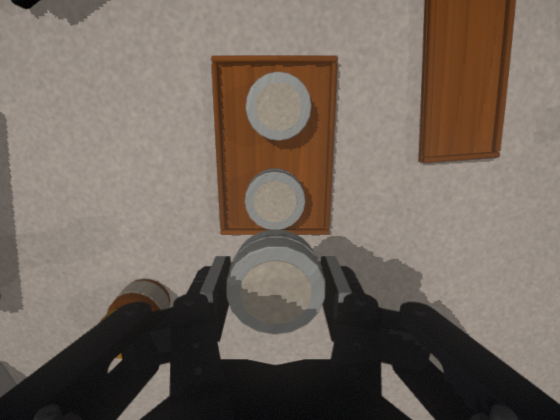

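```bash
python3 - <<'E'
from h import *
im=cv2.imread('pics/w13.png');i=camera_info('wrist');o,r=st()
f=lambda uv,z:(r.inv().apply(cast(i,[uv],z)-o['position'])*1000).round(1)[0]
print('held',f((276,290),o['position'][2]+.0194),f((276,246),o['position'][2]+.0194),f((276,334),o['position'][2]+.0194),'large',f((274.8,199),.036),f((274.8,169),.036),f((274.8,229),.036))
cv2.imwrite('pics/c5.png',cv2.resize(im[160:345,215:335],None,fx=3.2,fy=3.2,interpolation=cv2.INTER_CUBIC))
E
```

```text
t 40.675 p [0.5787 0.2018 0.189 ] yawx -11.09 tilt [ 0. -0. -1.] g 0.522 F [ 0.3 -0.4 -1.1]
held [  0.1  -1.  -19.4] [ 21.5  -1.  -19.4] [-23.5  -1.  -19.4] large [ -0.7  -1.7 153. ] [ 28.9  -1.6 153. ] [-32.   -1.7 153. ]
```

View pics/c5.png

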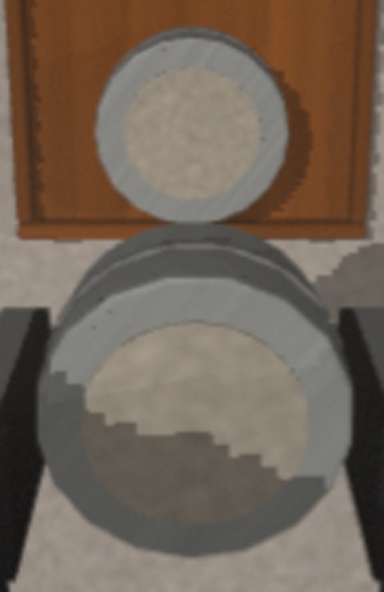

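Comparing the paper discs, the held small tin is at tool (−1.3, −0.9) mm and the large tin at (−3, −1.7) mm. I'll shift −1.7 and −0.8 mm, then lower.

Request:
move_arm --moves '[[[-0.07, -0.03, 1], [0, 0, 0], 0.3], [[0, 0, 1], [0, 0, 0], 0.3], [[0, 0, 1], [0, 0, 0], 0.3], [[0, 0, 1], [0, 0, 0], 0.3], [[0, 0, 1], [0, 0, 0], 0.3]]'

```text
clock: 41.3
position: [0.5772, 0.2032, 0.0632]
ee_rot: [0.995, -0.096, 0.0, 0.0]
ft_force: [0.5, -0.3, -1.9]
grip_width: 0.521
```

Request:
move_arm --moves '[[[0, 0, 0.5], [0, 0, 0], 0.3], [[0, 0, 0.25], [0, 0, 0], 0.3], [[0, 0, 0.12], [0, 0, 0], 0.3], [[0, 0, 0], [0, 0, 0], 0.3]]'

```text
clock: 41.8
position: [0.5773, 0.204, 0.0426]
ee_rot: [0.995, -0.096, 0.0, -0.0]
ft_force: [-0.0, -0.2, -0.7]
grip_width: 0.523
```

```bash
python3 - <<'E'
from h import *
goto(.5770,.2027,.0406,-11)
E
```

```text
t 41.8 p [0.5773 0.204  0.0426] yaw -11.02 -> units [-0.    0.06  0.08] turn z -0.02
```

Request:
move_arm --moves '[[[0, 0.05, 0.07], [0, 0, 0], 0.3], [[0, 0, 0], [0, 0, 0], 0.3], [[0, 0, 0], [0, 0, 0], 0.3], [[0, 0, 0], [0, 0, 0], 0.6], [[0, 0, 0], [0, 0, 0], 0.75]]'

```text
clock: 42.42
position: [0.5767, 0.2027, 0.0403]
ee_rot: [0.995, -0.096, -0.0, 0.0]
ft_force: [1.1, -0.2, 0.0]
grip_width: 0.747
```

Request:
move_arm --moves '[[[0, 0, -0.3], [0, 0, 0], 0.8], [[0, 0, -1], [0, 0, 0], 1], [[0, 0, -1], [0, 0, 0], 1], [[0, 0, -1], [0, 0, 0], 1], [[0, 0, -1], [0, 0, 0], 1]]'

```text
clock: 43.05
position: [0.5768, 0.2028, 0.1492]
ee_rot: [0.995, -0.096, 0.0, -0.0]
ft_force: [-0.1, -0.2, 0.2]
grip_width: 1.004
```

Request:
move_arm --moves '[[[0, 0, -1], [0, 0, 0], 1], [[0, 0, -1], [0, 0, 0], 1], [[0, 0, 0], [0, 0, 0], 1], [[0, 0, 0], [0, 0, 0], 1]]'

```text
clock: 43.55
position: [0.5765, 0.2026, 0.1972]
ee_rot: [0.995, -0.096, -0.0, 0.0]
ft_force: [0.3, 0.4, -0.7]
grip_width: 1.001
```

```bash
python3 - <<'E'
from h import *
o,r,i,im=shot('w14')
c=proj(i,[.577,.203,.06])[0].astype(int);print(c)
cv2.imwrite('pics/c6.png',cv2.resize(im[c[1]-60:c[1]+60,c[0]-60:c[0]+60],None,fx=4,fy=4,interpolation=cv2.INTER_CUBIC))
goto(.50,-.36,.21,0)
E
```

```text
t 43.55 p [0.5765 0.2026 0.1972] yawx -11.01 tilt [-0.001 -0.    -1.   ] g 1.001 F [ 0.3  0.4 -0.7]
[275 201]
t 43.6 p [0.5763 0.2025 0.1968] yaw -11.01 -> units [ 1.3  22.67 -0.51] turn z -11.01
```

I've reached the viewing limit, so from here checks are numeric. I'll check the stack by colour masks: the beige paper disc for the small tin, the grey outline for the large one.

```bash
cat >> h.py <<'E'
def stack(im,i,r,o,c,zt,zb,rb=.030):
    x0,y0=c-55;g=im[y0:y0+110,x0:x0+110].astype(int)
    d=cv2.GaussianBlur((g[...,2]-g[...,0]).astype(np.float32),(3,3),0)
    n,l,s,ce=cv2.connectedComponentsWithStats((d<8).astype(np.uint8));k=1+np.argmax(s[1:,4]);ring=(l==k).astype(np.uint8)
    cn=max(cv2.findContours(ring,0,2)[0],key=cv2.contourArea);full=cv2.drawContours(np.zeros_like(ring),[cn],-1,1,-1)
    n2,l2,s2,c2=cv2.connectedComponentsWithStats(((full-ring)>0).astype(np.uint8));j=1+np.argmax(s2[1:,4])
    f=lambda uv,z:(r.inv().apply(cast(i,[uv],z)-o['position'])*1000)[0]
    print('paper',(f(c2[j]+[x0,y0],zt)[:2]).round(1),'px',s2[j])
    p=cn.reshape(-1,2)+np.array([x0,y0]);q=r.inv().apply(cast(i,p+0.0,zb)-o['position'])*1000
    print('outline x',q[:,0].min().round(1),q[:,0].max().round(1),'y',q[:,1].min().round(1),q[:,1].max().round(1))
    nearpts=q[q[:,0]<np.median(q[:,0])]; A=np.c_[2*nearpts[:,:2],np.ones(len(nearpts))];s=np.linalg.lstsq(A,(nearpts[:,:2]**2).sum(1),rcond=None)[0]
    print('near-half circle fit',s[:2].round(1),'R',np.sqrt(s[2]+s[0]**2+s[1]**2).round(1))
E
python3 - <<'E'
from h import *
im=cv2.imread('pics/w14.png');i=camera_info('wrist');o,r=st()
stack(im,i,r,o,proj(i,[.577,.203,.05])[0].astype(int),.06,.036)
im=cv2.imread('pics/w11.png') # reference: large alone (old pose, ~same height)
stack(im,i,r,o,proj(i,[.577,.203,.036])[0].astype(int),.036,.036)
E
```

```text
t 43.6 p [0.5763 0.2025 0.1968] yawx -11.01 tilt [-0.001 -0.001 -1.   ] g 1.001 F [ 0.1 -0.2 -0.5]
paper [-0.4 -1.5] px [ 37  42  36  35 983]
outline x -29.3 30.7 y -28.8 26.8
near-half circle fit [-1.2 -1.2] R 27.4
paper [-2.3 -1.7] px [  33   38   44   42 1427]
outline x -30.4 28.8 y -29.8 26.9
near-half circle fit [-2.7 -1.5] R 27.8
```

The small tin's centre is within about 1 mm of the large tin's. Now the scoop.

Request:
move_arm --moves '[[[0.04, 0.96, 0], [0, 0, 0], 1], [[0.04, 0.96, 0], [0, 0, 0], 1], [[0.04, 0.96, 0], [0, 0, 0], 1], [[0.04, 0.96, 0], [0, 0, 0], 1], [[0.04, 0.96, 0], [0, 0, 0], 1]]'

```text
clock: 44.22
position: [0.5581, 0.0831, 0.1967]
ee_rot: [0.995, -0.096, -0.001, 0.0]
ft_force: [-0.5, -0.7, -0.4]
grip_width: 0.998
```

Request:
move_arm --moves '[[[0.04, 0.96, 0], [0, 0, 0], 1], [[0.04, 0.96, 0], [0, 0, 0], 1], [[0.04, 0.96, 0], [0, 0, 0], 1], [[0.04, 0.96, 0], [0, 0, 0], 1], [[0.04, 0.96, 0], [0, 0, 0], 1]]'

```text
clock: 44.85
position: [0.54, -0.0355, 0.1968]
ee_rot: [0.995, -0.096, -0.001, 0.0]
ft_force: [0.6, -0.2, 0.5]
grip_width: 1.004
```

Request:
move_arm --moves '[[[0.04, 0.96, 0], [0, 0, 0], 1], [[0.04, 0.96, 0], [0, 0, 0], 1], [[0.04, 0.96, 0], [0, 0, 0], 1], [[0.04, 0.96, 0], [0, 0, 0], 1], [[0.04, 0.96, 0], [0, 0, 0], 1]]'

```text
clock: 45.48
position: [0.522, -0.1541, 0.1968]
ee_rot: [0.995, -0.096, -0.001, -0.0]
ft_force: [0.3, -0.6, -0.6]
grip_width: 1.0
```

Request:
move_arm --moves '[[[0.04, 0.96, 0], [0, 0, 0], 1], [[0.04, 0.96, 0], [0, 0, 0], 1], [[0.04, 0.96, 0], [0, 0, 0], 1], [[0.04, 0.96, 0], [0, 0, 0], 1], [[0.04, 0.96, 0], [0, 0, 0], 1]]'

```text
clock: 46.1
position: [0.504, -0.2728, 0.1967]
ee_rot: [0.995, -0.096, -0.001, -0.0]
ft_force: [1.0, -0.8, 0.0]
grip_width: 1.001
```

Request:
move_arm --moves '[[[0.04, 0.96, 0], [0, 0, 0], 1], [[0.04, 0.96, 0], [0, 0, 0], 1], [[0.04, 0.96, 0], [0, 0, 0], 1], [[0.04, 0.96, 0], [0, 0, 0], 1], [[0, 0, 0], [0, 0, -9.8], 1]]'

```text
clock: 46.72
position: [0.4888, -0.3692, 0.1965]
ee_rot: [1.0, -0.011, -0.001, 0.0]
ft_force: [0.1, 1.0, 0.1]
grip_width: 0.996
```

Request:
move_arm --moves '[[[0, 0, 0], [0, 0, -9.8], 1], [[0, 0, 0], [0, 0, 0], 1], [[0, 0, 0], [0, 0, 0], 1]]'

```text
clock: 47.1
position: [0.4901, -0.3671, 0.1973]
ee_rot: [0.997, 0.073, -0.0, -0.0]
ft_force: [-0.3, -0.6, 0.5]
grip_width: 0.997
```

```bash
cat >> h.py <<'E'
def scoop(im,i,zh=.020,zb=.025,box=None):
    "handle: light orange wood; bowl: grey dark. returns in world mm"
    h=cv2.cvtColor(im,cv2.COLOR_BGR2HSV)
    m=((h[...,0]>=12)&(h[...,0]<28)&(h[...,1]>95)&(h[...,2]>95)).astype(np.uint8)
    if box is not None:
        k=np.zeros_like(m);k[box[1]:box[3],box[0]:box[2]]=1;m*=k
    for kk,s,c,l in comps(cv2.morphologyEx(m,cv2.MORPH_CLOSE,np.ones((5,5))),150):
        cn=max(cv2.findContours(l.astype(np.uint8),0,2)[0],key=cv2.contourArea)
        w=cast(i,cn.reshape(-1,2)+0.0,zh)[:,:2]*1000
        (a,b),(c1,c2),t=cv2.minAreaRect(w.astype(np.float32))
        if c1<c2:c1,c2,t=c2,c1,t-90
        print('wood',s.tolist(),np.round([a,b,c1,c2,(t+90)%180-90],1))
E
python3 - <<'E'
from h import *
o,r,i,im=shot('w15')
scoop(im,i)
print(proj(i,[[.526,-.366,.025],[.415,-.383,.02]]))
for l in disc(im,i,[.526,-.366,.025],.025)[:4]: print('bowl',l)
E
```

```text
t 47.1 p [ 0.4901 -0.3671  0.1973] yawx 8.37 tilt [-0.001  0.    -1.   ] g 0.997 F [-0.3 -0.6  0.5]
wood [100, 0, 43, 10, 238] [ 644.6 -201.1   38.8    7.3  -82.8]
wood [49, 12, 77, 64, 3299] [ 607.2 -168.6   71.1   43.1   85.9]
wood [172, 14, 25, 71, 495] [ 614.2 -260.4   60.4   17.    -5.9]
wood [74, 80, 44, 17, 290] [ 570.4 -177.2   42.3   12.8   87.3]
wood [271, 183, 17, 83, 1002] [ 454.2 -374.8   94.9   13.9    5.8]
[[280.51852909 159.72050089]
 [280.62766372 259.20266057]]
bowl [281.5, 160.5, 18.2, 525.4, -367.1, 36.8]
bowl [284.5, 170.5, 19.4, 515.8, -371.7, 39.6]
bowl [273.5, 151.5, 27.4, 533.1, -357.8, 55.0]
bowl [273.5, 169.5, 13.2, 515.2, -360.4, 26.9]
```

Handle centre (454,−375), 95 × 13.9 mm, yaw 5.8°. Bowl centre (525,−367), 71.6 mm from the handle's middle, where 71 is expected, so it is the scoop. I'll grip the handle just behind the bowl.

Request:
move_arm --moves '[[[-0.11, 0.19, 1], [0, 0, 0], 0.7], [[0, 0, 1], [0, 0, 2.4], 0.7], [[0, 0, 1], [0, 0, 0], 0.7], [[0, 0, 1], [0, 0, 0], 0.7], [[0, 0, 1], [0, 0, 0], 0.7]]'

```text
clock: 47.78
position: [0.4883, -0.3722, 0.072]
ee_rot: [0.999, 0.053, 0.0, 0.0]
ft_force: [0.0, -0.0, -1.0]
grip_width: 0.699
```

Request:
move_arm --moves '[[[0, 0, 1], [0, 0, 0], 0.7], [[0, 0, 0.8], [0, 0, 0], 0.7], [[0, 0, 0.5], [0, 0, 0], 0.6], [[0, 0, 0.3], [0, 0, 0], 0.5], [[0, 0, 0], [0, 0, 0], 0.5]]'

```text
clock: 48.4
position: [0.4883, -0.3724, 0.0077]
ee_rot: [0.999, 0.054, -0.0, 0.0]
ft_force: [-0.6, -0.0, 0.9]
grip_width: 0.502
```

```bash
python3 - <<'E'
from h import *
goto(.488,-.3722,.003,6)
E
```

```text
t 48.4 p [ 0.4883 -0.3724  0.0077] yaw 6.17 -> units [-0.01 -0.01  0.19] turn z 0.17
```

Request:
move_arm --moves '[[[0, 0, 0.15], [0, 0, 0], 0.5], [[0, 0, 0], [0, 0, 0], 0.3], [[0, 0, 0], [0, 0, 0], 0], [[0, 0, 0], [0, 0, 0], 0], [[0, 0, 0], [0, 0, 0], 0]]' --squeeze 60

```text
clock: 49.02
position: [0.4884, -0.3725, 0.0045]
ee_rot: [0.999, 0.054, 0.0, 0.0]
ft_force: [-2.1, 0.4, 5.0]
grip_width: 0.142
```

Request:
move_arm --moves '[[[0, 0, 0], [0, 0, 0], 0], [[0, 0, 0], [0, 0, 0], 0], [[0, 0, 0], [0, 0, 0], 0], [[0, 0, 0], [0, 0, 0], 0]]'

```text
clock: 49.52
position: [0.4884, -0.3725, 0.0045]
ee_rot: [0.999, 0.054, 0.0, 0.0]
ft_force: [-1.8, 0.6, 6.0]
grip_width: 0.147
```

Request:
move_arm --moves '[[[0, 0, -0.3], [0, 0, 0], 0], [[0, 0, -0.7], [0, 0, 0], 0], [[0, 0, -1], [0, 0, 0], 0], [[0, 0, -1], [0, 0, 0], 0], [[0, 0, -1], [0, 0, 0], 0]]'

```text
clock: 50.15
position: [0.4885, -0.3725, 0.1061]
ee_rot: [0.999, 0.054, 0.0, 0.0]
ft_force: [0.1, 0.3, -0.6]
grip_width: 0.147
```

Request:
move_arm --moves '[[[0, 0, -1], [0, 0, 0], 0], [[0, 0, -1], [0, 0, 0], 0], [[0, 0, -1], [0, 0, 6.2], 0], [[0, 0, -0.5], [0, 0, 6.3], 0], [[0.37, -0.95, 0], [0, 0, 0], 0]]'

```text
clock: 50.78
position: [0.4995, -0.352, 0.1943]
ee_rot: [0.998, -0.058, 0.001, 0.001]
ft_force: [0.9, 0.8, -0.9]
grip_width: 0.14
```

Request:
move_arm --moves '[[[0.37, -0.95, 0], [0, 0, 0], 0], [[0.37, -0.95, 0], [0, 0, 0], 0], [[0.37, -0.95, 0], [0, 0, 0], 0], [[0.37, -0.95, 0], [0, 0, 0], 0], [[0.37, -0.95, 0], [0, 0, 0], 0]]'

```text
clock: 51.4
position: [0.5595, -0.2361, 0.1928]
ee_rot: [0.998, -0.055, 0.001, 0.0]
ft_force: [-0.2, -0.7, 0.2]
grip_width: 0.143
```

Request:
move_arm --moves '[[[0.37, -0.95, 0], [0, 0, 0], 0], [[0.37, -0.95, 0], [0, 0, 0], 0], [[0.37, -0.95, 0], [0, 0, 0], 0], [[0.37, -0.95, 0], [0, 0, 0], 0], [[0.37, -0.95, 0], [0, 0, 0], 0]]'

```text
clock: 52.02
position: [0.6185, -0.1232, 0.1928]
ee_rot: [0.998, -0.055, 0.001, 0.0]
ft_force: [-0.0, -0.4, -0.4]
grip_width: 0.145
```

Request:
move_arm --moves '[[[0.38, -0.95, 0], [0, 0, 0], 0], [[0.38, -0.95, 0], [0, 0, 0], 0], [[0.38, -0.95, 0], [0, 0, 0], 0], [[0.38, -0.95, 0], [0, 0, 0], 0], [[0.38, -0.95, 0], [0, 0, 0], 0]]'

```text
clock: 52.65
position: [0.679, -0.01, 0.1922]
ee_rot: [0.998, -0.055, 0.0, 0.0]
ft_force: [0.1, 0.4, 0.6]
grip_width: 0.145
```

Request:
move_arm --moves '[[[0, 0, 0], [0, 0, 0], 0], [[0, 0, 0], [0, 0, 0], 0]]'

```text
clock: 52.9
position: [0.6784, -0.0116, 0.1915]
ee_rot: [0.998, -0.055, -0.0, 0.0]
ft_force: [-0.0, -0.2, -0.7]
grip_width: 0.146
```

```bash
python3 - <<'E'
from h import *
o,r,i,im=shot('w16')
q=proj(i,[[.765,-.02,.014],[.58,.0,.014]]);print(q)
z=o['position'][2]-.0045
f=lambda P:(r.inv().apply(P-o['position'])*1000).round(1)
h=cv2.cvtColor(im,cv2.COLOR_BGR2HSV)
wood=((h[...,0]>=16)&(h[...,0]<28)&(h[...,1]>95)&(h[...,2]>95)).astype(np.uint8)
for k,s,c,l in comps(wood,60): print('wood',s.tolist(),c.round())
br=((h[...,0]<15)&(h[...,1]>110)).astype(np.uint8)
for k,s,c,l in comps(br,400): print('brown',s.tolist(),c.round())
for v in range(20,260,20):
    u=np.where(br[v,180:380])[0]+180
    if len(u):
        a,b=cast(i,[(u.min(),v),(u.max()+1,v)],.014);print(v,u.min(),u.max(),f(a)[:2],f(b)[:2])
E
```

```text
t 52.9 p [ 0.6784 -0.0116  0.1915] yawx -6.34 tilt [-0.    -0.001 -1.   ] g 0.146 F [-0.  -0.2 -0.7]
[[275.04849069 106.4002602 ]
 [275.67941223 276.81634409]]
wood [91, 0, 199, 52, 2075] [200.  28.]
wood [495, 149, 29, 19, 102] [508. 156.]
wood [486, 196, 21, 21, 126] [498. 206.]
wood [260, 260, 32, 104, 2619] [275. 312.]
brown [230, 108, 80, 75, 4386] [268. 136.]
brown [403, 110, 132, 167, 8322] [446. 178.]
brown [41, 178, 119, 151, 8905] [107. 242.]
20 182 256 [163.3 -86.9] [162.9 -17.8]
120 230 308 [ 74.2 -46.1] [74.1 32.4]
140 231 308 [ 54.8 -45.9] [54.7 33. ]
160 232 307 [ 34.7 -45.7] [34.6 32.5]
180 233 234 [ 13.9 -45.4] [ 13.8 -43.3]
```

```bash
python3 - <<'E'
from h import *
im=cv2.imread('pics/w16.png');i=camera_info('wrist');o,r=st()
f=lambda P:(r.inv().apply(P-o['position'])*1000).round(1)
h=cv2.cvtColor(im,cv2.COLOR_BGR2HSV)
wood=((h[...,0]>=14)&(h[...,0]<28)&(h[...,1]>95)&(h[...,2]>60)).astype(np.uint8)
for v in range(240,368,8):
    u=np.where(wood[v,240:320])[0]+240
    if len(u):
        a,b=cast(i,[(u.min(),v),(u.max()+1,v)],o['position'][2]+.0155);a,b=f(a),f(b);print(v,u.min(),u.max(),'x',a[0],'ymid',(a[1]+b[1])/2,'w',b[1]-a[1])
# bowl: column profile
print([im[v,275].tolist() for v in range(176,262,5)])
print('row 215',[int(im[215,u].mean()) for u in range(220,335,4)])
E
```

```text
t 52.95 p [ 0.6783 -0.0121  0.1916] yawx -6.38 tilt [-0.    -0.001 -1.   ] g 0.145 F [-0.  -0.7  0.3]
264 259 291 x 11.3 ymid -1.15 w 14.899999999999999
272 262 289 x 7.3 ymid -0.9499999999999997 w 12.7
280 262 288 x 3.2 ymid -1.2000000000000002 w 12.4
288 262 288 x -1.0 ymid -1.1500000000000004 w 12.5
296 262 288 x -5.2 ymid -1.2000000000000002 w 12.6
304 262 288 x -9.5 ymid -1.1999999999999997 w 12.8
312 262 288 x -13.9 ymid -1.1999999999999997 w 12.8
320 262 289 x -18.4 ymid -0.9500000000000002 w 13.5
328 262 288 x -22.9 ymid -1.15 w 13.100000000000001
336 262 288 x -27.6 ymid -1.1999999999999997 w 13.2
344 262 288 x -32.3 ymid -1.2000000000000002 w 13.4
352 262 288 x -37.1 ymid -1.2000000000000002 w 13.4
360 263 287 x -42.1 ymid -1.2000000000000002 w 12.6
[[79, 82, 83], [79, 81, 83], [116, 116, 117], [113, 114, 115], [114, 116, 116], [113, 115, 115], [117, 118, 118], [114, 115, 115], [114, 115, 115], [113, 114, 115], [109, 110, 111], [113, 116, 116], [109, 110, 110], [77, 79, 78], [74, 75, 75], [75, 77, 78], [85, 86, 86], [114, 117, 117]]
row 215 [162, 124, 119, 69, 69, 73, 83, 84, 118, 120, 120, 121, 115, 114, 113, 113, 114, 112, 113, 113, 113, 114, 113, 83, 82, 81, 121, 112, 108]
```

The handle is straight along the tool. I'll check its pitch (bowl droop) with the side camera.

```bash
python3 - <<'E'
from h import *
o,r=st();i=camera_info('side');im=camera('side')[:,:,::-1].copy();cv2.imwrite('pics/s2.png',im)
W=lambda x,z:o['position']+r.apply([x,0,z])
for x in (-80,-70,-60,-50,-40,-30,-20,30,40,50,58):
    p=proj(i,W(x/1000,-.0105))[0];u=int(round(p[0]));col=im[int(p[1])-14:int(p[1])+15,u].astype(int)
    d=col[:,2]-col[:,0]; print(x,p.round(1),'R-B',d.tolist() if x<0 else col.mean(1).astype(int).tolist())
E
```

```text
t 52.95 p [ 0.6783 -0.0121  0.1916] yawx -6.38 tilt [-0.    -0.001 -1.   ] g 0.145 F [-0.  -0.7  0.3]
-80 [323.6 138.7] R-B [-1, -1, -1, 0, 3, 6, 9, 9, 11, 14, 16, 17, 27, 43, 54, 50, 31, 19, 16, 15, 16, 16, 16, 15, 15, 16, 16, 16, 16]
-70 [327.  138.8] R-B [-1, 0, 0, -1, 1, 4, 9, 9, 11, 14, 16, 18, 30, 47, 60, 52, 33, 20, 16, 15, 15, 15, 15, 15, 16, 15, 16, 15, 15]
-60 [330.3 138.9] R-B [-1, 0, 0, -1, 0, 4, 7, 10, 12, 14, 15, 16, 25, 45, 55, 50, 36, 23, 18, 17, 15, 15, 15, 16, 16, 16, 16, 16, 16]
-50 [333.7 139. ] R-B [-1, -2, -1, -1, -1, 1, 6, 8, 11, 13, 14, 16, 19, 28, 42, 46, 36, 24, 17, 16, 15, 15, 15, 15, 15, 16, 16, 15, 16]
-40 [337. 139.] R-B [-1, -2, -2, -1, -1, 3, 7, 10, 13, 15, 16, 18, 26, 40, 46, 34, 23, 18, 16, 16, 16, 16, 16, 16, 16, 16, 15, 16, 16]
-30 [340.4 139.1] R-B [0, 1, 2, 3, 7, 9, 13, 14, 16, 16, 16, 19, 28, 40, 46, 37, 23, 19, 16, 17, 15, 16, 15, 17, 16, 16, 16, 16, 16]
-20 [343.7 139.2] R-B [15, 16, 17, 16, 16, 17, 16, 16, 16, 16, 16, 18, 25, 38, 46, 40, 26, 18, 16, 16, 16, 15, 16, 16, 17, 16, 16, 16, 16]
30 [360.5 139.6] R-B [144, 144, 144, 143, 144, 145, 146, 143, 131, 107, 79, 66, 64, 68, 69, 67, 63, 61, 61, 61, 63, 74, 96, 122, 140, 147, 149, 151, 152]
40 [363.8 139.7] R-B [117, 92, 72, 67, 65, 63, 61, 59, 58, 62, 66, 66, 65, 68, 71, 70, 67, 65, 64, 63, 64, 72, 85, 98, 114, 134, 146, 149, 149]
50 [367.2 139.8] R-B [90, 67, 40, 16, 7, 6, 5, 6, 23, 44, 61, 64, 65, 70, 76, 72, 65, 63, 62, 59, 55, 64, 80, 92, 108, 130, 145, 148, 148]
58 [369.8 139.8] R-B [84, 68, 55, 45, 34, 23, 19, 18, 21, 26, 35, 47, 59, 61, 50, 41, 35, 30, 24, 20, 13, 12, 26, 50, 76, 102, 121, 136, 146]
```

The handle matches the level prediction along its whole length. Shift −5.5 mm sideways and lower.

Request:
move_arm --moves '[[[0.03, -0.22, 1], [0, 0, 0], 0], [[0, 0, 1], [0, 0, 0], 0], [[0, 0, 1], [0, 0, 0], 0], [[0, 0, 1], [0, 0, 0], 0], [[0, 0, 1], [0, 0, 0], 0]]'

```text
clock: 53.62
position: [0.6797, -0.0068, 0.066]
ee_rot: [0.998, -0.056, 0.0, 0.0]
ft_force: [1.2, -0.6, -0.4]
grip_width: 0.145
```

Request:
move_arm --moves '[[[0, 0, 1], [0, 0, 0], 0], [[0, 0, 0.8], [0, 0, 0], 0], [[0, 0, 0.25], [0, 0, 0], 0], [[0, 0, 0.15], [0, 0, 0], 0], [[0, 0, 0], [0, 0, 0], 0]]'

```text
clock: 54.25
position: [0.6802, -0.0057, 0.0122]
ee_rot: [0.998, -0.055, 0.0, 0.0]
ft_force: [-0.4, -0.5, -1.3]
grip_width: 0.146
```

```bash
python3 - <<'E'
from h import *
st();goto(.6797,-.0067,.0105,-6.35)
E
```

```text
t 54.25 p [ 0.6802 -0.0057  0.0122] yawx -6.32 tilt [ 0.001 -0.    -1.   ] g 0.146 F [-0.4 -0.5 -1.3]
t 54.25 p [ 0.6802 -0.0057  0.0122] yaw -6.32 -> units [-0.02  0.04  0.07] turn z 0.03
```

Request:
move_arm --moves '[[[0, 0.04, 0.06], [0, 0, 0], 0], [[0, 0, 0], [0, 0, 0], 0], [[0, 0, 0], [0, 0, 0], 0.2], [[0, 0, 0], [0, 0, 0], 0.35], [[0, 0, 0], [0, 0, 0], 0.4]]'

```text
clock: 54.88
position: [0.6797, -0.0067, 0.0101]
ee_rot: [0.998, -0.055, 0.0, 0.0]
ft_force: [0.1, -0.2, -0.9]
grip_width: 0.398
```

Request:
move_arm --moves '[[[0, 0, -0.4], [0, 0, 0], 0.4], [[0, 0, -1], [0, 0, 0], 0.4], [[0, 0, -1], [0, 0, 0], 0.4], [[0, 0, -1], [0, 0, 0], 0.6], [[0, 0, -1], [0, 0, 0], 0.8]]'

```text
clock: 55.5
position: [0.6798, -0.0067, 0.1218]
ee_rot: [0.998, -0.055, 0.0, 0.0]
ft_force: [0.2, -0.4, -0.6]
grip_width: 0.792
```

Request:
move_arm --moves '[[[0, 0, -1], [0, 0, 0], 1], [[0, 0, -1], [0, 0, 0], 1], [[-0.5, 0, -1], [0, 0, 0], 1], [[-0.5, 0, 0], [0, 0, 0], 1], [[-0.5, 0, 0], [0, 0, 0], 1]]'

```text
clock: 56.12
position: [0.642, -0.0025, 0.1959]
ee_rot: [0.998, -0.055, 0.001, -0.0]
ft_force: [-0.1, 0.5, -0.5]
grip_width: 1.001
```

Request:
move_arm --moves '[[[0, 0, 0], [0, 0, 0], 1], [[0, 0, 0], [0, 0, 0], 1]]'

```text
clock: 56.38
position: [0.6425, -0.0026, 0.1949]
ee_rot: [0.998, -0.055, -0.0, 0.0]
ft_force: [-0.1, -0.1, -0.4]
grip_width: 0.997
```

```bash
python3 - <<'E'
from h import *
o,r,i,im=shot('w17')
c=proj(i,[.672,-.009,.014])[0].astype(int);print(c,proj(i,[[.765,-.02,.014],[.58,.0,.014]]))
h=cv2.cvtColor(im,cv2.COLOR_BGR2HSV)
print('tray',traycorners(im,i,(c[0]-62,c[1]-110,c[0]+62,c[1]+110)))
m=((h[...,0]>=14)&(h[...,0]<28)&(h[...,1]>95)&(h[...,2]>110)).astype(np.uint8);k=np.zeros_like(m);k[c[1]-110:c[1]+110,c[0]-35:c[0]+35]=1;m=cv2.morphologyEx(m*k,cv2.MORPH_OPEN,np.ones((3,3)))
for kk,s,ce,l in comps(m,100):
    cn=max(cv2.findContours(l.astype(np.uint8),0,2)[0],key=cv2.contourArea)
    print('wood',s.tolist(),cv2.minAreaRect((cast(i,cn.reshape(-1,2)+0.0,.026)[:,:2]*1000).astype(np.float32)))
sat=h[...,1];g=((sat<70)).astype(np.uint8);k=np.zeros_like(m);k[c[1]-80:c[1]+80,c[0]-32:c[0]+32]=1
for kk,s,ce,l in comps(g*k,200):
    cn=max(cv2.findContours(l.astype(np.uint8),0,2)[0],key=cv2.contourArea)
    print('grey',s.tolist(),cast(i,[ce],.031)[0].round(4),cv2.minEnclosingCircle((cast(i,cn.reshape(-1,2)+0.0,.031)[:,:2]*1000).astype(np.float32)))
E
```

```text
t 56.375 p [ 0.6425 -0.0026  0.1949] yawx -6.32 tilt [-0. -0. -1.] g 0.997 F [-0.1 -0.1 -0.4]
[279 163] [[280.28420653  66.54048748]
 [280.0887194  246.18270384]]
tray [671.4  -3.8 187.1  78.8  -6.4]
wood [268, 144, 15, 93, 1188] ((645.5358276367188, -1.292098045349121), (13.913335800170898, 96.88716888427734), 83.29315948486328)
grey [253, 97, 46, 47, 1680] [ 0.7162 -0.0098  0.031 ] ((715.801513671875, -9.844833374023438), 21.713226318359375)
```

The scoop is within about 1 mm and 0.5° of the tray's midline, with its bowl rim level and round. One last numeric check of the cartons and the stack from this pose, then hand in.

```bash
python3 - <<'E'
from h import *
im=cv2.imread('pics/w17.png');i=camera_info('wrist');o,r=st()
for n,P in dict(stock=[.7007,-.2173,.082],short=[.649,-.214,.068],tall=[.597,-.2114,.094]).items():
    c=proj(i,P)[0]
    try: print(n,c.round(),kraft(im,i,(c[0]-42,c[1]-26,c[0]+42,c[1]+26),P[2],130))
    except Exception as e: print(n,c,'not seen')
c=proj(i,[.577,.203,.05])[0].astype(int);print(c)
stack(im,i,r,o,c,.06,.036)
c=proj(i,[.664,.183,.036])[0].astype(int);print(c);stack(im,i,r,o,c,.036,.036)
hand_in();print('handed in')
E
```

```text
t 56.425 p [ 0.6426 -0.0026  0.1949] yawx -6.32 tilt [-0. -0. -1.] g 1.001 F [-0.   0.4  0.1]
stock [534.11013748 112.15186491] not seen
short [511. 173.] (array([ 647.5, -234. ,   11.1,   29.6,   49.7]), (520, 157, 24, 29))
tall [524. 238.] (array([ 599.1, -210. ,   26.1,   50.7,   -3.7]), (494, 221, 60, 31))
[ 89 281]
paper [ -88.6 -198.5] px [ 33  47  32  30 746]
outline x -125.4 -49.6 y -237.5 -155.8
near-half circle fit [ -90.  -203.1] R 35.0
[ 91 196]
paper [  -0.  -187.7] px [  34   36   43   42 1403]
outline x -27.3 30.7 y -215.0 -145.9
near-half circle fit [   7.5 -183.2] R 34.6
the job is handed in; nothing more can be done
handed in
```

The job is handed in after about 56 s of the 128 s allowed. All five stray goods are in their trays.

- **Cartons:** The short and tall cartons stand in one row with the stock carton. Spacing is about 52 mm, all three face the same way to about 1° (about −4°), and the sideways error is about 1 mm. I measured this with the wrist camera straight after each placing. The stock carton stayed within the measuring error of where it first measured.
- **Tins:** The large tin lies flat in the near half of the tins' tray, within about 3 mm of the middle of the free spot. The small tin is on top of it, with centres about 1 mm apart as measured right after release.
- **Scoop:** It lies bowl upright in the long tray, within about 1 mm and 0.5° of the tray's midline. It was level when lowered.

**Checks that did not work out:**
- My last check, from above the scoop tray, saw the cartons and tins only at the picture's edge. The tall carton agreed with the earlier measurement. The stock carton was not seen, the short carton's reading was clipped, and the tin outlines were unusable there. For those, the close-up measurements above stand.
- The stacked tins and the placed scoop were checked only by numbers, because the limit of 16 viewed pictures had been reached.

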